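# Flip the hex key and pull down the last lid screw

### The job

The last cap screw of the pressure vessel's lid was run in with the long arm of the hex key, which still stands in it. Take the key out, flip it so that its short arm sits fully down in the same socket (pressing only lightly while you find it), and, pushing on the outer half of the long arm, tighten the screw clockwise as seen from above until it is on its stop and nipped up there with 2 newton metres, give or take 0.4. Leave the key sitting in the screw, let go of it, and do not disturb the other things on the bench.

Things in the scene. Friction and masses are not known exactly. Their poses are not given: they have to be found in the camera images.
- vessel: low round steel vessel fixed to the bench, foot 144 mm across, aluminium lid 132 mm across with its top at z = 64 mm, brass plug in the middle (top at 80 mm) and four knurled cap screw heads (28 mm across, tops at 88 mm) on a circle of radius 47 mm. Origin under its centre; the loose screw lies on its +x axis, which points away from the robot within about 20 degrees; the other three are tight
- socket (a point): centre of the mouth (88 mm above the bench) of the loose screw's hexagonal socket, 15 mm across flats, 20 mm deep; z up. It turns with the screw; one corner of the hexagon lies along its x axis, the next every 60 degrees, so the key fits in six yaws. Play about 0.5 mm a side, 4 degrees of lean, 0.1 rad of twist; there is no lead-in but the key's tapered ends
- screw (a joint): turn of the loose screw, rad, growing clockwise seen from above: 0 at the start, 1.0 where it meets its stop (which yields by up to 0.05). Stiff: about 0.7 N m all the way (6 N at 118 mm from the screw along the long arm), and stays where it is left; on the stop it gives no more and the force climbs (2 N m is 17 N at 118 mm)
- thread (a joint): elastic wind-up of the thread under the torque on the screw, rad: 1/150 rad per N m, so 2 N m is only 0.0133 rad, about as small as the noise of its reading; torque is better felt at the long arm
- key: dark steel L-shaped hex key, 14 mm across flats, 0.2 to 0.33 kg, last 1.5 mm of each end tapered. Origin at the long arm's tip; z runs along the long arm to the bend, x along the short arm away from the bend; flats face +y and -y on both arms. At the start the long arm stands 20 mm deep in the loose screw, leaning a few degrees, the short arm at the top pointing along the vessel's +x
- key_bend (a point): where the centrelines of the key's arms meet (145 mm along its z); the bend is rounded, 17 mm radius. Fingers that grip across the upright long arm, leaning 45 degrees towards the short arm's side, lay it level with the short arm down by half a turn about the finger direction
- key_short_tip (a point): centre of the end face of the short arm, 58 mm from key_bend
- key_long_tip (a point): centre of the end face of the long arm, 145 mm from key_bend. With the short arm left in the socket the key stays there, its long arm drooping by about 5 degrees
- bottle_100: small clear reagent bottle with a red screw cap, 56 mm wide, 109 mm tall; a bystander, origin under its centre
- film_box: white and teal carton 120 x 60 x 58 mm; a bystander, origin under its centre
- micropipette: grey micropipette lying flat, about 250 mm long, with a yellow button; a bystander, origin under its centre
- marker_black: black marker pen lying flat, about 135 mm long, 15 mm thick; a bystander, origin under its centre
- label_tape: roll of yellow label tape lying flat, 66 mm across, 19 mm high; a bystander, origin under its centre
Things that resemble listed ones, but are neither listed nor needed, are in the scene too. Leave any white look-alike of the key alone. What is shaped like the vessel but purple is not meant.

How it is judged (in metres and radians):
On the way, in this order (a step that is already met when the one before it is completed fails the run):
1. the key is flipped: its short arm is fully down in the loose screw's socket, and the screw has not been turned yet (horizontal distance between key_short_tip and socket below 0.004 m and z of key_short_tip in the frame of socket below -0.015 m and value of joint screw below 0.15 rad), for 0.2 s.
2. the screw is on its stop and nipped up there with at least 1.6 N m (horizontal distance between key_short_tip and socket below 0.004 m and z of key_short_tip in the frame of socket below -0.015 m and value of joint screw above 0.94 rad and value of joint thread above 0.01067 rad), for 0.1 s.
At the end, for the whole second after the job is handed in: The screw is on its stop (turned by over 0.94 rad), and the key rests let go in it with its short arm at least 15 mm down in the socket, its tip within 4 mm of the socket's axis (value of joint screw above 0.94 rad and horizontal distance between key_short_tip and socket below 0.004 m and z of key_short_tip in the frame of socket below -0.015 m and linear speed of key below 0.02 m/s); the robot touches nothing.
It fails at once if the short arm's end is pressed on the screw's rim or lid with over 25 N instead of entering (horizontal distance between key_short_tip and socket below 0.012 m and z of key_short_tip in the frame of socket above -0.003 m and contact force between key and vessel above 25 N).
It fails at once if the screw is turned while the hand is not on the outer part of the long arm (grasp point over 90 mm from its tip) (velocity of joint screw above 0.2 rad/s and distance between the grasp point and key_long_tip above 0.09 m).
It fails at once if the screw is overtightened, with over 2.4 N m (value of joint thread above 0.016 rad).
It fails at once if a bystander is moved by over 30 mm (distance of any of bottle_100, film_box, micropipette, marker_black, label_tape from where it was at the start of the episode above 0.03 m).
It also fails if it takes over 72 s, if anything falls off the work surface, if the arm or the gripper's body presses on something with over 40 N, if the wrist force passes 120 N, or if a joint passes its speed limit or range.

### The arm

A 7-joint arm with a two-finger parallel gripper is mounted at the origin on a cart in front of the work surface, level with it; the furniture and walls round the work are solid. World frame = base frame: x ahead of the robot, y to its left, z up, the work surface at z = 0. Lengths are in m, angles in degrees, forces in N, time in s.
With the tool pointing down it reaches from about 0.425 to 1.025 m from the base axis. Payload 9.4 kg.
Tool frame: the origin (TCP) lies between the finger pads; the fingertips stand 25 mm ahead of it and the grasp point (between the pads) lies 6 mm ahead of it (arm.tcp_to_tips is the z of the fingertips in the tool frame, in m); z points along the fingers, y is the line along which they close (so a half turn about z gives the same grasp; the last joint's range is limited). The gripper opens to 85 mm and grips with 20 to 120 N. Pads are 22 mm wide; open, the fingers measure 114 mm over their backs; the gripper's body (76 mm by 85 mm) begins 54 mm behind the grasp point. The pads swing forward as they close: fully open they stand 13 mm farther back than shut.
Start: joints at [72.21, 34.337, -0.143, 91.639, 0.103, 54.024, -4.572], TCP at [0.168, -0.705, 0.229] pointing down, gripper open.
Joint ranges: [-147.43, 147.43], [-19.82, 112.94], [-74.19, 73.91], [6.32, 146.72], [-59.91, 239.91], [6.04, 106.73], [-150.56, 150.56]. Speed limits (degrees/s): [127.2, 127.2, 172.46, 172.46, 180, 180, 180].

### API

Orientations are given as [roll, pitch, yaw] about the fixed x, y, z axes, in that order (R = Rz(yaw) Ry(pitch) Rx(roll)).
In Python, from station import arm gives the robot as it stands.
- The arm moves only by the tool arm_command, never from a script. Its argument "moves" is a list of rows, each a list of 5 numbers: the closure in counts, from 0 (fully open) to 255 (shut), then the shift along the tool's x, y, z in mm, then the turn about the tool's z in rad. In form: [[claw, tx, ty, tz, roll], ...]. A call has 1 to 10 rows; each row is the pose to reach, as a shift and turn from the pose commanded when the call began, along the tool's axes at that moment; what a row does not reach only later rows make up. A row lasts 1/8 s, in which the tool goes at most 62.5 mm and 10.7 degrees, less where a joint would pass 70% of its speed; a pose out of reach is approached as far as the arm can. A call with a gripper value outside its range is refused whole. The fingers move at their own pace and stop on an object; "force" is the grip in N (left out, the last holds). Time passes only in rows, so rows that repeat a pose let the fingers close. It gives the time, the measured TCP pose, the force, the opening and the grip force at its end, in the units of the state.
- arm.state(): the state, without advancing time (a new reading comes with each control period).
- arm.snapshot(name): name is "side" or "top" or "wrist"; returns a dict with "pixels" (400x640x3 uint8, red, green, blue), "range_z" (400x640 float32, m along the optical axis (not along the pixel's ray), 0 where there is no reading), "fx", "fy", "cx", "cy" (pixels), "dist" ([k1, k2, p1, p2, k3] as OpenCV has them; the pictures are not rectified), "world_from_camera" (4x4, takes a point from camera to world coordinates). Camera axes: x right, y up, looking along -z (the intrinsics and any distortion apply to the point x, -y, -z); pixel columns grow to the right and rows downward; lengths in m; the calibration is good to about 2 mm. A picture is of the moment at which its call begins.
- arm.job_done(): hands the job in; it is judged then, once.
The state is a dict: "time_s": time; "joint_pos": joint angles; "qvel": joint speeds; "joint_efforts": joint torques, N m; "ee_pos": TCP position; "ee_rot": TCP orientation; "force": force on the tool from outside, world axes, zero at the start; "wrist_torque": the same for the moment, N m; "finger_gap": opening from 0.0 (shut) to 1.0 (fully open); "grip_force": force on a finger pad.
Only numpy, scipy, OpenCV 4.12 (cv2) and the standard library are available. Lean on these libraries where they do the work, as an engineer would, in place of code of your own. Each camera call takes 0.05 s, during which the arm holds its last target. There are 200 camera calls.

## Working session

There is one attempt and no reset: what is moved stays moved. The work goes in short steps, Python scripts to look and compute and a tool call to move; the robot and the scene stay as the last step left them, time stands still between calls to the robot, and variables do not carry over. Pictures are saved under pics/ and viewed, at most 10 in all, crops included, and the job is handed in when it is done.

Besides the shell and the picture viewer there is one more tool, called as name(argument=value, ...) on one line, values as JSON. arm_command: Moves the arm, as the interface text tells. Its arguments: {"type":"object","properties":{"moves":{"type":"array","items":{"type":"array","items":{"type":"number"}}},"force":{"type":"number"}},"required":["moves"]}

```bash
ls; mkdir -p pics
cat > h.py <<'E'
import numpy as np,cv2,pickle
from station import arm
from scipy.spatial.transform import Rotation as R
def snap(n,f=None):
    s=arm.snapshot(n)
    if f: cv2.imwrite('pics/'+f,cv2.cvtColor(s['pixels'],cv2.COLOR_RGB2BGR))
    return s
def cloud(s):
    h,w=s['range_z'].shape
    u,v=np.meshgrid(np.arange(w),np.arange(h))
    K=np.array([[s['fx'],0,s['cx']],[0,s['fy'],s['cy']],[0,0,1.]])
    p=cv2.undistortPoints(np.stack([u,v],-1).reshape(-1,1,2).astype(float),K,np.array(s['dist'],float)).reshape(h,w,2)
    d=s['range_z']; c=np.stack([p[...,0]*d,-p[...,1]*d,-d],-1)
    T=np.array(s['world_from_camera']); P=c@T[:3,:3].T+T[:3,3]
    P[d==0]=np.nan
    return P
E
python3 - <<'E'
from h import *
a=snap('top','top0.png');b=snap('side','side0.png')
pickle.dump((a,b),open('s0.pkl','wb'))
for s in (a,b): print(s['fx'],s['dist'],np.round(s['world_from_camera'],3).tolist())
print(arm.state())
E
```

```text
pics
388.13298381066863 [-0.08981078  0.          0.          0.          0.        ] [[0.041, 0.978, -0.206, 0.343], [-0.999, 0.04, -0.01, -0.055], [-0.002, 0.206, 0.978, 1.134], [0.0, 0.0, 0.0, 1.0]]
409.74870815728326 [-0.10333195  0.          0.          0.          0.        ] [[-0.931, -0.298, 0.208, 0.779], [0.364, -0.744, 0.56, 0.593], [-0.012, 0.597, 0.802, 1.053], [0.0, 0.0, 0.0, 1.0]]
{'time_s': 0.1, 'joint_pos': array([72.20834485, 34.38154328, -0.14523968, 91.67729844,  0.10232652,
       54.02246751, -4.57027262]), 'qvel': array([-0.03194625, -0.12034775,  0.01980644, -0.14922323, -0.04668711,
        0.04265738, -0.04985724]), 'joint_efforts': array([ 4.52454959e-03, -7.77987742e+01,  1.56993382e+00, -2.58626032e+01,
        1.26947442e-02,  5.48870943e-03,  4.10862231e-05]), 'ee_pos': array([ 0.16786764, -0.7048583 ,  0.22837719]), 'ee_rot': array([-1.79919134e+02,  7.17161300e-03,  1.34014837e+01]), 'force': array([-0.08855372,  0.44977791,  0.63730402]), 'wrist_torque': array([-0.01198065, -0.01656587, -0.03059523]), 'grip_force': 0.0, 'finger_gap': 1.0016904008893972}
```

View pics/top0.png

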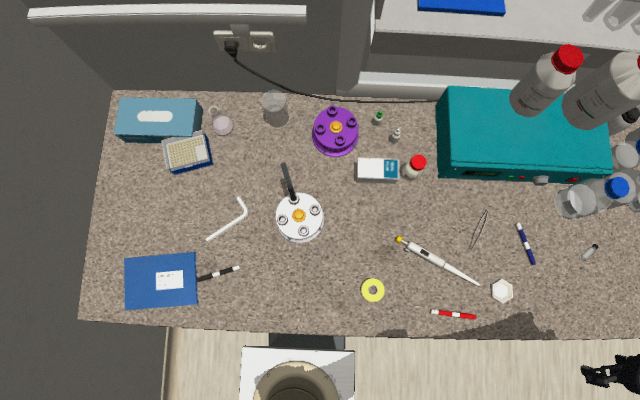

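View pics/side0.png

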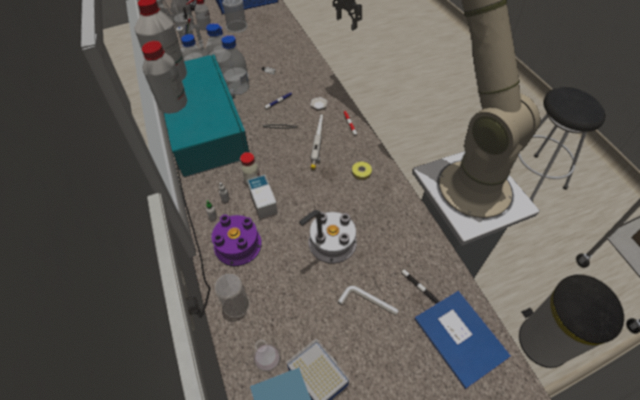

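The top view shows the white vessel at (300,217) with the dark key standing in the far screw at about (290,190). The side view shows the vessel at (333,235) and the key at (318,220). The film box and the bottle are to the right of the vessel, and the white look-alike key is to its left. Next I measure them.

Run:
```python
from h import *
a,b=pickle.load(open('s0.pkl','rb'))
for n,s,(u0,u1,v0,v1) in (('top',a,(265,335,150,250)),('side',b,(285,365,195,270))):
    P=cloud(s);im=s['pixels'];hsv=cv2.cvtColor(im,cv2.COLOR_RGB2HSV)
    m=np.zeros(P.shape[:2],bool);m[v0:v1,u0:u1]=1
    z=P[...,2]
    for nm,mm in (('lid',m&(abs(z-.064)<.006)),('plug',m&(hsv[...,1]>150)&(hsv[...,0]<30)&(hsv[...,2]>120))):
        q=P[mm]; print(n,nm,mm.sum(),np.round(np.nanmean(q,0),4),np.round(np.nanmin(q,0),3),np.round(np.nanmax(q,0),3))
    # heads : z .08-.092
    mm=(m&(abs(z-.088)<.005)).astype(np.uint8)
    k,l,st,c=cv2.connectedComponentsWithStats(mm)
    for i in range(1,k):
        if st[i,4]>8: print(n,'head',st[i,4],np.round(c[i]),np.round(np.nanmean(P[l==i],0),4))
    mm=m&(z>.11); q=P[mm]; vv,uu=np.nonzero(mm)
    print(n,'key',len(q))
    for zl in np.arange(.11,.27,.015):
        w=q[(q[:,2]>=zl)&(q[:,2]<zl+.015)]
        if len(w): print(round(zl,3),len(w),np.round(w.mean(0),4),np.round(w.min(0),3),np.round(w.max(0),3))
    cv2.imwrite(f'pics/{n}c.png',cv2.resize(cv2.cvtColor(im[v0:v1,u0:u1],cv2.COLOR_RGB2BGR),None,fx=5,fy=5,interpolation=cv2.INTER_CUBIC))
```

```text
top lid 1314 [0.5183 0.0116 0.0639] [ 0.456 -0.053  0.058] [0.586 0.077 0.07 ]
top plug 116 [0.5178 0.0124 0.0736] [ 0.502 -0.003  0.064] [0.534 0.029 0.083]
top head 47 [294. 199.] [0.5612 0.0267 0.0871]
top head 56 [315. 209.] [ 0.5361 -0.0318  0.0875]
top head 56 [282. 219.] [0.5046 0.0563 0.0875]
top head 60 [303. 230.] [ 0.4763 -0.003   0.0869]
top key 206
0.11 9 [0.5616 0.0263 0.117 ] [0.56  0.022 0.111] [0.565 0.033 0.125]
0.125 9 [0.5626 0.0268 0.1329] [0.56  0.021 0.127] [0.566 0.034 0.14 ]
0.14 7 [0.5626 0.0275 0.1475] [0.561 0.022 0.142] [0.566 0.033 0.154]
0.155 11 [0.5638 0.0272 0.1624] [0.561 0.022 0.157] [0.567 0.034 0.17 ]
0.17 8 [0.5638 0.0289 0.1786] [0.563 0.023 0.173] [0.567 0.033 0.184]
0.185 10 [0.565  0.0279 0.1939] [0.563 0.023 0.187] [0.568 0.035 0.2  ]
0.2 52 [0.5855 0.0357 0.2108] [0.564 0.024 0.2  ] [0.627 0.054 0.215]
0.215 100 [0.5981 0.0399 0.2177] [0.573 0.029 0.215] [0.626 0.053 0.222]
side lid 922 [0.5184 0.0231 0.062 ] [ 0.453 -0.049  0.058] [0.584 0.083 0.07 ]
side plug 74 [0.5211 0.0191 0.072 ] [0.508 0.006 0.061] [0.533 0.029 0.079]
side head 25 [324. 215.] [ 0.528  -0.0279  0.0852]
side head 35 [345. 217.] [0.4748 0.001  0.0852]
side head 36 [321. 237.] [0.5621 0.037  0.0861]
side head 47 [344. 237.] [0.5029 0.0603 0.0851]
side key 250
0.11 17 [0.5661 0.0366 0.1164] [0.56  0.028 0.11 ] [0.571 0.042 0.124]
0.125 17 [0.567  0.0375 0.1329] [0.56  0.033 0.127] [0.573 0.041 0.14 ]
0.14 17 [0.5667 0.0378 0.1466] [0.56  0.035 0.14 ] [0.573 0.04  0.153]
0.155 17 [0.5692 0.0374 0.1622] [0.563 0.028 0.155] [0.573 0.041 0.169]
0.17 16 [0.5693 0.0377 0.1766] [0.563 0.03  0.171] [0.574 0.041 0.185]
0.185 17 [0.5688 0.0387 0.1917] [0.563 0.034 0.185] [0.575 0.042 0.199]
0.2 109 [0.5963 0.0457 0.2105] [0.563 0.027 0.2  ] [0.626 0.058 0.215]
0.215 40 [0.5973 0.0444 0.2167] [0.578 0.035 0.215] [0.623 0.056 0.221]
```

arm_command(moves=[[0, 0, 0, -60, 0], [0, 10, -12, -120, 0], [0, 45, -54, -160, 0], [0, 80, -97, -200, -0.1], [0, 115, -139, -200, -0.1], [0, 150, -181, -200, -0.1], [0, 185, -223, -200, -0.1], [0, 220, -266, -200, -0.1], [0, 255, -308, -200, -0.1], [0, 290, -350, -200, -0.1]])

```text
time_s: 1.35
ee_pos: [0.3693, -0.2958, 0.4291]
ee_rot: [-180.0, 0.0, 19.1]
force: [0.0, 0.1, -0.6]
finger_gap: 1.003
grip_force: 0.0
```

Run:
```python
from h import *
a,b=pickle.load(open('s0.pkl','rb'))
P=cloud(a);z=P[...,2]
for nm,(u,v) in dict(film=(378,168),bottle=(417,162),whitekey=(240,215)).items():
    q=P[v-14:v+14,u-25:u+25].reshape(-1,3);q=q[q[:,2]>.012];print(nm,np.round(np.nanmin(q,0),3),np.round(np.nanmax(q,0),3))
s=arm.state();print(s['time_s'],s['ee_pos'],s['ee_rot'],s['joint_pos'])
```

```text
film [ 0.638 -0.288  0.013] [ 0.701 -0.149  0.065]
bottle [ 0.649 -0.396  0.014] [ 0.747 -0.249  0.113]
whitekey [0.48  0.169 0.012] [0.563 0.243 0.019]
1.35 [ 0.36933553 -0.29579178  0.42906344] [-1.79998877e+02  1.09073789e-02  1.91251194e+01] [ 43.19465594   6.01431349 -12.70035526 106.53703004   1.43581245
  67.60902092 -40.86014089]
```

arm_command(moves=[[0, 37, -40, 0, 0], [0, 74, -80, 0, 0], [0, 111, -120, 0, 0], [0, 148, -160, 0, 0], [0, 185, -200, 0, 0], [0, 220, -237, 0, 0], [0, 220, -237, 0, 0], [0, 220, -237, 0, 0]])

```text
time_s: 2.35
ee_pos: [0.4988, -0.0022, 0.4287]
ee_rot: [180.0, 0.1, 19.1]
force: [-0.4, 0.1, -0.5]
finger_gap: 0.999
grip_force: 0.0
```

Run:
```python
from h import *
s=snap('wrist','w1.png');pickle.dump(s,open('w1.pkl','wb'));print(np.round(s['world_from_camera'],3),s['fx'])
P=cloud(s);z=P[...,2]
mm=((abs(z-.088)<.005)).astype(np.uint8)
k,l,st,c=cv2.connectedComponentsWithStats(mm)
for i in range(1,k):
    if st[i,4]>80: print('head',st[i,4],np.round(c[i]),np.round(np.nanmean(P[l==i],0),4),np.round(np.nanmin(P[l==i],0),4),np.round(np.nanmax(P[l==i],0),4))
for zl in np.arange(.10,.27,.015):
    w=P[(z>=zl)&(z<zl+.015)]
    if len(w): print(round(zl,3),len(w),np.round(w.mean(0),4),np.round(w.min(0),3),np.round(w.max(0),3))
```

```text
[[ 0.328  0.907  0.263  0.565]
 [-0.945  0.315  0.091  0.021]
 [-0.    -0.278  0.961  0.574]
 [ 0.     0.     0.     1.   ]] 360.5255029671317
head 182 [319.  98.] [0.5604 0.0268 0.0886] [0.5492 0.0158 0.0838] [0.5769 0.0438 0.0915]
head 157 [634. 127.] [ 0.6699 -0.3922  0.0874] [ 0.6547 -0.4117  0.0832] [ 0.6937 -0.3885  0.0929]
head 256 [283. 132.] [0.5036 0.0585 0.0887] [0.4888 0.0436 0.0835] [0.5173 0.0728 0.0922]
head 256 [354. 131.] [ 0.5354 -0.0303  0.0886] [ 0.5213 -0.0441  0.0832] [ 0.5496 -0.0165  0.0915]
head 243 [319. 166.] [ 0.4753 -0.0017  0.0886] [ 0.46   -0.0163  0.0835] [0.4893 0.0124 0.0926]
0.1 1038 [ 0.6755 -0.3103  0.1087] [ 0.558 -0.393  0.1  ] [0.699 0.033 0.115]
0.115 5 [0.5606 0.0278 0.1229] [0.559 0.024 0.118] [0.563 0.034 0.128]
0.13 7 [0.5612 0.028  0.1376] [0.559 0.023 0.131] [0.565 0.035 0.144]
0.145 9 [0.5623 0.0278 0.154 ] [0.56  0.023 0.145] [0.566 0.036 0.159]
0.16 6 [0.5624 0.0282 0.1676] [0.561 0.024 0.163] [0.565 0.033 0.172]
0.175 9 [0.5638 0.0275 0.1818] [0.562 0.024 0.175] [0.567 0.034 0.189]
0.19 28 [0.5645 0.0296 0.2013] [0.562 0.024 0.197] [0.569 0.037 0.205]
0.205 927 [0.5955 0.041  0.2168] [0.563 0.025 0.205] [0.627 0.057 0.22 ]
0.22 137 [0.5932 0.04   0.2207] [0.579 0.031 0.22 ] [0.623 0.05  0.223]
```

View pics/w1.png

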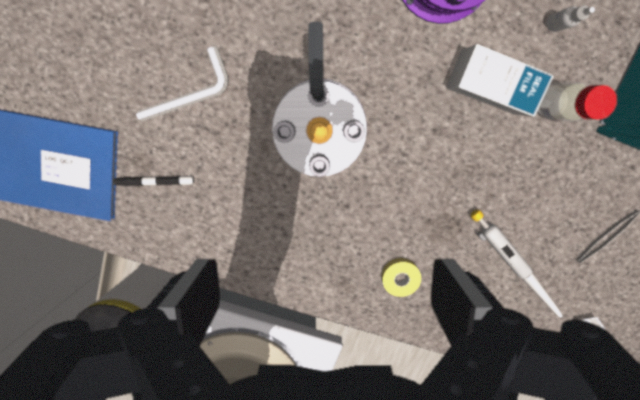

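arm_command(moves=[[0, 40, -4, 30, 0], [0, 77, -7, 60, 0], [0, 77, -7, 110, 0], [0, 77, -7, 160, 0], [0, 77, -7, 200, 0], [0, 77, -7, 225, 0], [0, 77, -7, 240, 0], [0, 77, -7, 240, 0]])

```text
time_s: 3.4
ee_pos: [0.5693, 0.0293, 0.1887]
ee_rot: [180.0, 0.1, 19.1]
force: [-0.3, -0.0, 0.6]
finger_gap: 0.999
grip_force: 0.0
```

Run:
```python
from h import *
s=snap('wrist','w2.png');t=snap('side','s2.png')
c=t['pixels'][150:260,270:400];cv2.imwrite('pics/s2c.png',cv2.cvtColor(cv2.resize(c,None,fx=4,fy=4,interpolation=cv2.INTER_CUBIC),cv2.COLOR_RGB2BGR))
```

```text
(no output)
```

View pics/w2.png

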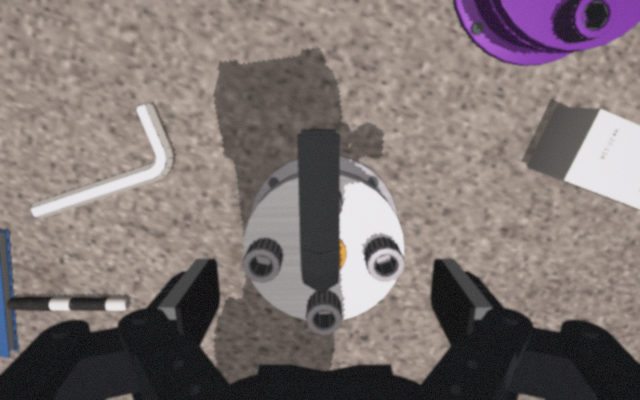

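The key's short arm is at (320,130–285), midway between the fingers at u≈215 and 436. I close on it and lift.

arm_command(moves=[[255, 0, 0, 0, 0], [255, 0, 0, 0, 0], [255, 0, 0, 0, 0], [255, 0, 0, 0, 0], [255, 0, 0, 0, 0], [255, 0, 0, 0, 0], [255, 0, 0, 0, 0], [255, 0, 0, 0, 0]], force=60)

```text
time_s: 4.5
ee_pos: [0.5698, 0.0304, 0.1893]
ee_rot: [180.0, -0.0, 19.1]
force: [-0.2, 0.6, 5.4]
finger_gap: 0.144
grip_force: 58.9
```

arm_command(moves=[[255, 0, 0, -8, 0], [255, 0, 0, -16, 0], [255, 0, 0, -24, 0], [255, 0, 0, -34, 0], [255, 0, 0, -50, 0], [255, 0, 0, -50, 0]])

```text
time_s: 5.25
ee_pos: [0.5704, 0.0304, 0.2408]
ee_rot: [180.0, -0.2, 19.1]
force: [1.3, 0.8, -2.0]
finger_gap: 0.145
grip_force: 58.7
```

```bash
cat >> h.py <<'E'
# vessel-line frame: C centre, u direction d, v left
C=np.array([.5195,.0135]);A=np.radians(19.3);U=np.array([np.cos(A),np.sin(A)]);V=np.array([-U[1],U[0]])
def dark(n,f=None,box=None,vmax=70,half=.02):
    """dark key points near the gripping plane -> (r,v,z)"""
    s=snap(n,f);P=cloud(s);hs=s['pixels'].max(-1)
    q=P[...,:2]-C;r=q@U;v=q@V
    return s,np.stack([r,v,P[...,2]],-1),hs
E
python3 - <<'E'
from h import *
for n in ('side','top'):
    s,Q,hs=dark(n,n+'3.png')
    m=(hs<75)&(abs(Q[...,1])<.02)&(Q[...,2]>.09)&(Q[...,0]>-.08)&(Q[...,0]<.16)
    for zl in np.arange(.09,.33,.015):
        w=Q[m&(Q[...,2]>=zl)&(Q[...,2]<zl+.015)]
        if len(w): print(n,round(zl,3),len(w),np.round(w.mean(0),4),np.round(w.min(0),3),np.round(w.max(0),3))
s,Q,hs=dark('side');c=s['pixels'][130:260,250:420];cv2.imwrite('pics/s3c.png',cv2.cvtColor(cv2.resize(c,None,fx=4,fy=4,interpolation=cv2.INTER_CUBIC),cv2.COLOR_RGB2BGR))
E
```

```text
side 0.12 8 [0.0524 0.0061 0.1298] [0.049 0.003 0.124] [0.055 0.008 0.133]
side 0.135 9 [0.0533 0.0057 0.1427] [0.048 0.002 0.136] [0.055 0.009 0.148]
side 0.15 16 [0.0512 0.0071 0.1578] [0.045 0.003 0.151] [0.055 0.01  0.164]
side 0.165 14 [0.0524 0.0072 0.1735] [0.046 0.002 0.168] [0.057 0.009 0.179]
side 0.18 20 [0.0536 0.0048 0.1869] [ 0.047 -0.004  0.18 ] [0.057 0.008 0.195]
side 0.195 15 [0.0555 0.005  0.2028] [ 0.049 -0.     0.197] [0.059 0.009 0.21 ]
side 0.21 19 [0.0555 0.0049 0.2175] [ 0.05  -0.006  0.21 ] [0.059 0.009 0.225]
side 0.225 6 [0.0567 0.0034 0.229 ] [ 0.052 -0.004  0.227] [0.06  0.009 0.232]
side 0.24 13 [0.0614 0.0126 0.2486] [0.051 0.007 0.241] [0.064 0.019 0.253]
side 0.255 151 [0.0816 0.0036 0.2646] [ 0.055 -0.012  0.256] [0.112 0.02  0.27 ]
side 0.27 31 [0.0636 0.0003 0.277 ] [ 0.056 -0.011  0.27 ] [0.093 0.02  0.285]
side 0.285 42 [0.0588 0.0046 0.2913] [ 0.042 -0.016  0.285] [0.066 0.02  0.299]
side 0.3 33 [0.0639 0.0029 0.3082] [ 0.045 -0.016  0.301] [0.071 0.02  0.314]
side 0.315 45 [0.0676 0.0013 0.3217] [ 0.062 -0.017  0.315] [0.071 0.019 0.33 ]
side 0.33 33 [0.0691 0.0098 0.3377] [ 0.063 -0.017  0.332] [0.073 0.02  0.345]
```

View pics/s3c.png

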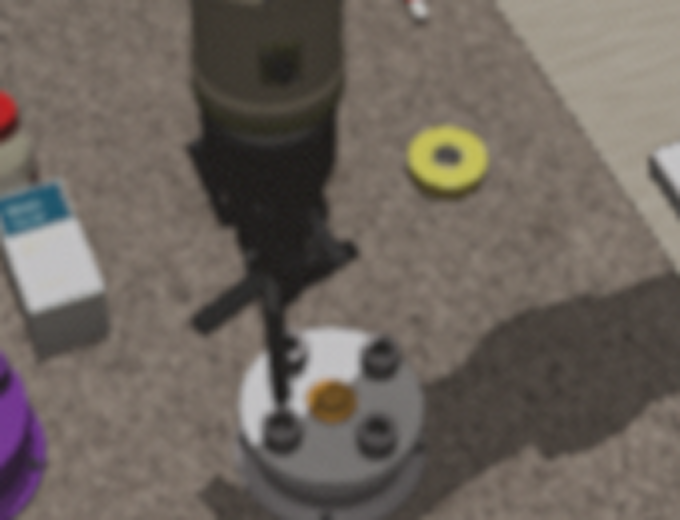

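arm_command(moves=[[255, -20, 0, -10, 0], [255, -60, 0, -10, 0], [255, -100, 0, -10, 0], [255, -134, 0, -10, 0], [255, -144, 0, -10, 0], [255, -144, 0, 20, 0], [255, -144, 0, 50, 0], [255, -144, 0, 74, 0], [255, -144, 0, 74, 0]], force=35)

```text
time_s: 6.52
ee_pos: [0.4328, -0.0168, 0.1642]
ee_rot: [-179.9, 0.2, 19.2]
force: [-0.3, 0.2, -2.1]
finger_gap: 0.149
grip_force: 58.6
```

arm_command(moves=[[255, 12, 0, 0, 0], [255, 24, 0, 0, 0], [255, 36, 0, 0, 0], [255, 48, 0, 0, 0], [255, 60, 0, 0, 0]], force=35)

```text
time_s: 7.15
ee_pos: [0.4897, 0.0025, 0.1648]
ee_rot: [-180.0, 0.2, 19.1]
force: [-5.2, -1.6, -3.0]
finger_gap: 0.148
grip_force: 57.6
```

```bash
cat >> h.py <<'E'
def tilt(show=True):
    """fit long arm in (r,z) from side camera, behind and below the grasp"""
    st=arm.state();p=np.array(st['ee_pos']);q=p[:2]-C;rg,zg=q@U,p[2]-.006
    print('grasp r,v,z',np.round([rg,q@V,zg],4),'F',np.round(st['force'],1),'M',np.round(st['wrist_torque'],2),'grip',round(float(st['grip_force']),1),'t',st['time_s'])
    for n in ('side','top'):
        s,Q,hs=dark(n)
        m=(hs<75)&(abs(Q[...,1])<.014)&(Q[...,2]>.03)&(Q[...,2]<zg+.04)&(np.hypot(Q[...,0]-rg,Q[...,2]-zg)<.125)
        # away from gripper body and heads
        d=np.hypot(Q[...,0]-rg,Q[...,2]-zg)
        head=(Q[...,2]<.09)&(np.abs(np.abs(Q[...,0])-.047)<.018)
        w=Q[m&~head]
        back=w[(w[:,0]<rg-.0)&(np.hypot(w[:,0]-rg,w[:,2]-zg)>.03)][:,[0,2]]
        if len(back)>10:
            vx,vz,x0,z0=cv2.fitLine(back.astype(np.float32),cv2.DIST_HUBER,0,.001,.001).ravel()
            print(n,'back',len(back),'angle from vertical',round(float(np.degrees(np.arctan2(abs(vx),abs(vz)))),1),'sign',np.sign(vx*vz),np.round([back.min(0),back.max(0)],3).tolist())
        front=w[(w[:,0]>rg+.01)][:,[0,2]]
        if len(front)>5: print(n,'front',len(front),np.round([front.min(0),front.max(0),front[np.argmin(front[:,1])]],3).tolist())
E
python3 -c "
from h import *
tilt()"
```

```text
grasp r,v,z [-0.0318 -0.0006  0.1588] F [-5.2 -1.6 -3. ] M [-0.57  1.57  0.03] grip 57.6 t 7.15
side back 55 angle from vertical 17.2 sign 1.0 [[-0.079, 0.06], [-0.033, 0.198]]
side front 95 [[-0.022, 0.168], [0.024, 0.192], [0.019, 0.168]]
```

arm_command(moves=[[255, 11, 0, 1, 0], [255, 22, 0, 4, 0], [255, 32, 0, 9, 0], [255, 42, 0, 14, 0], [255, 52, 0, 20, 0], [255, 62, 0, 26, 0], [255, 62, 0, 26, 0]], force=35)

```text
time_s: 8.12
ee_pos: [0.5502, 0.0236, 0.1392]
ee_rot: [-180.0, -0.1, 19.2]
force: [-0.5, -0.5, 2.5]
finger_gap: 0.151
grip_force: 58.6
```

```bash
python3 -c "
from h import *
tilt()
s=snap('side');c=s['pixels'][130:260,250:420];cv2.imwrite('pics/s4c.png',cv2.cvtColor(cv2.resize(c,None,fx=4,fy=4,interpolation=cv2.INTER_CUBIC),cv2.COLOR_RGB2BGR))"
```

```text
grasp r,v,z [ 0.0323 -0.0006  0.1332] F [-0.5 -0.5  2.5] M [-0.3   0.54  0.03] grip 58.6 t 8.125
side back 56 angle from vertical 55.7 sign 1.0 [[-0.084, 0.081], [0.0, 0.145]]
side front 81 [[0.042, 0.047], [0.07, 0.171], [0.065, 0.047]]
```

View pics/s4c.png

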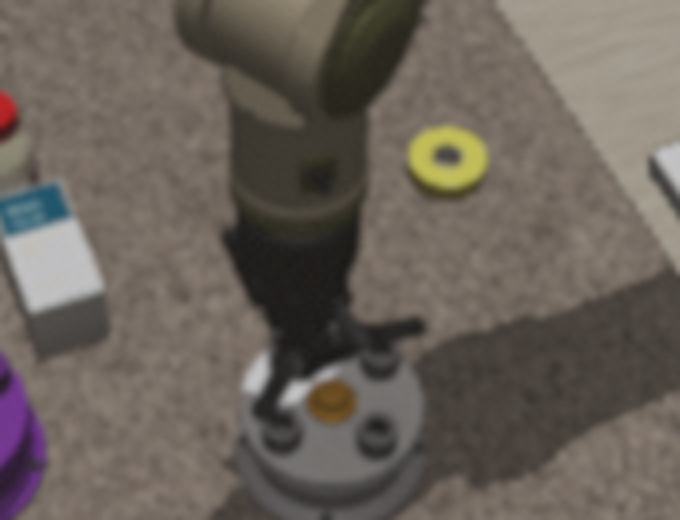

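arm_command(moves=[[255, 11, 0, 0, 0], [255, 22, 0, 0, 0], [255, 33, 0, 0, 0], [255, 43, 0, 0, 0], [255, 43, 0, 10, 0], [255, 43, 0, 20, 0], [255, 43, 0, 28, 0], [255, 43, 0, 34, 0], [255, 43, 0, 36, 0], [255, 43, 0, 36, 0]], force=35)

```text
time_s: 9.52
ee_pos: [0.5885, 0.0367, 0.1027]
ee_rot: [180.0, 0.1, 19.1]
force: [-0.9, -0.6, 0.5]
finger_gap: 0.144
grip_force: 58.9
```

```bash
python3 -c "
from h import *
tilt()
s=snap('side');c=s['pixels'][130:260,250:420];cv2.imwrite('pics/s5c.png',cv2.cvtColor(cv2.resize(c,None,fx=4,fy=4,interpolation=cv2.INTER_CUBIC),cv2.COLOR_RGB2BGR))"
```

```text
grasp r,v,z [ 0.0728 -0.0009  0.0967] F [-0.9 -0.6  0.5] M [-0.22  0.66 -0.  ] grip 58.9 t 9.525
side back 126 angle from vertical 78.8 sign 1.0 [[-0.052, 0.046], [0.066, 0.122]]
side front 49 [[0.083, 0.067], [0.093, 0.134], [0.085, 0.067]]
```

View pics/s5c.png

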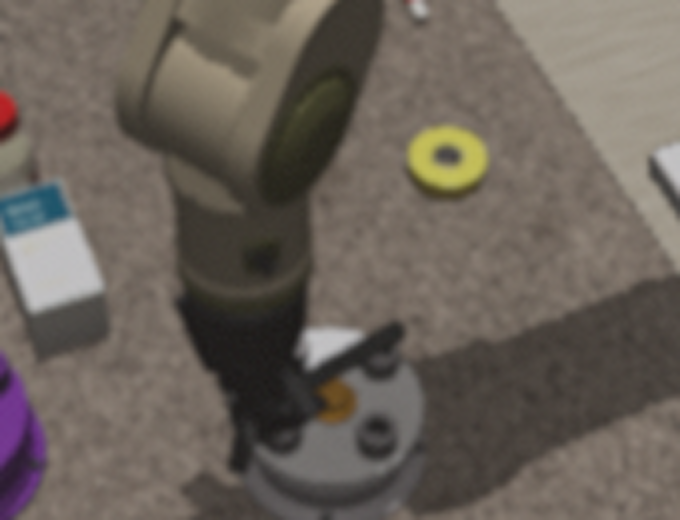

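arm_command(moves=[[255, 0, 0, 1, 0], [255, 0, 0, 2, 0], [255, 0, 0, 2, 0]], force=35)

```text
time_s: 10.05
ee_pos: [0.5892, 0.037, 0.1011]
ee_rot: [180.0, 0.0, 19.1]
force: [-2.9, -1.6, 1.2]
finger_gap: 0.147
grip_force: 59.0
```

arm_command(moves=[[255, 0, 0, 0, 0], [255, 0, 0, -20, 0], [255, 0, 0, -50, 0], [255, 0, 0, -70, 0], [255, -30, 0, -70, 0], [255, -30, 0, -70, 0], [255, -30, 0, -70, 0]], force=100)

```text
time_s: 10.92
ee_pos: [0.5622, 0.0276, 0.1714]
ee_rot: [-180.0, -0.1, 19.1]
force: [-0.2, -0.2, -3.1]
finger_gap: 0.135
grip_force: 99.2
```

```bash
cat >> h.py <<'E'
def keypts():
    st=arm.state();p=np.array(st['ee_pos']);q=p[:2]-C;rg,vg,zg=q@U,q@V,p[2]-.006
    print('grasp',np.round([rg,vg,zg],4))
    for n in ('side','top','wrist'):
        s,Q,hs=dark(n,f'k_{n}_{st["time_s"]:.1f}.png')
        d=Q-np.array([rg,vg,zg])
        long=(hs<90)&(abs(d[...,1])<.02)&(d[...,0]<-.025)&(d[...,0]>-.13)&(abs(d[...,2])<.03)&(Q[...,2]>.093)
        w=Q[long]
        if len(w)>15:
            for lo in np.arange(w[:,0].min(),w[:,0].max(),.015):
                b=w[(w[:,0]>=lo)&(w[:,0]<lo+.015)]
                if len(b)>3: print(n,'L',len(b),np.round(b.mean(0),4),'zmax',round(b[:,2].max(),4),'v',np.round([b[:,1].min(),b[:,1].max()],4))
        sh=(hs<90)&(abs(d[...,1])<.02)&(d[...,0]>.015)&(d[...,0]<.06)&(d[...,2]<-.012)&(d[...,2]>-.065)
        w=Q[sh]
        if len(w)>5:
            for lo in np.arange(w[:,2].min(),w[:,2].max(),.012):
                b=w[(w[:,2]>=lo)&(w[:,2]<lo+.012)]
                if len(b)>2: print(n,'S',len(b),np.round(b.mean(0),4),'r',np.round([b[:,0].min(),b[:,0].max()],4),'v',np.round([b[:,1].min(),b[:,1].max()],4))
E
python3 -c "
from h import *
print(arm.state()['force'],arm.state()['grip_force']);keypts()
s=snap('side');c=s['pixels'][110:240,250:420];cv2.imwrite('pics/s6c.png',cv2.cvtColor(cv2.resize(c,None,fx=4,fy=4,interpolation=cv2.INTER_CUBIC),cv2.COLOR_RGB2BGR))"
```

```text
[-0.20620056 -0.20203238 -3.14177365] 99.20444601968484
grasp [ 0.045  -0.0008  0.1654]
side L 26 [-0.0769  0.0037  0.1673] zmax 0.1738 v [-0.0042  0.0096]
side L 22 [-0.0614  0.0043  0.1711] zmax 0.1748 v [-0.0052  0.0086]
side L 27 [-0.0472  0.0043  0.1736] zmax 0.1787 v [-0.0049  0.0096]
side L 25 [-0.0322  0.0036  0.1773] zmax 0.1805 v [-0.0045  0.0089]
side L 26 [-0.0176  0.0043  0.1807] zmax 0.1857 v [-0.0044  0.0095]
side L 7 [-0.007   0.0042  0.1854] zmax 0.1868 v [-0.001   0.0089]
side S 11 [0.0621 0.0031 0.1466] r [0.0601 0.0657] v [-0.0017  0.006 ]
wrist L 697 [ 9.80e-03 -1.00e-04  1.91e-01] zmax 0.1945 v [-0.007   0.0067]
wrist L 176 [ 0.0182 -0.0003  0.1929] zmax 0.1953 v [-0.0072  0.0065]
wrist S 303 [ 0.0639 -0.0004  0.145 ] r [0.0607 0.0673] v [-0.0073  0.0065]
wrist S 81 [ 0.0625 -0.0006  0.152 ] r [0.06   0.0647] v [-0.0069  0.0061]
```

View pics/s6c.png

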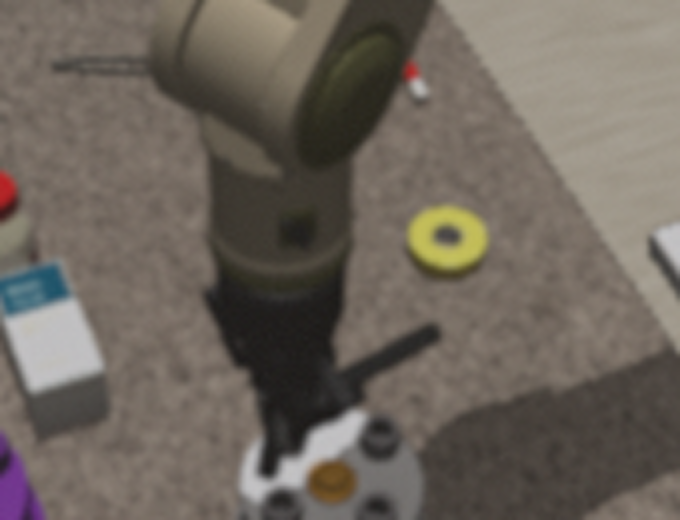

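arm_command(moves=[[255, 15, 0, 0, 0], [255, 30, 0, 0, 0], [255, 47, 0, 0, 0], [255, 47, 0, 20, 0], [255, 47, 0, 40, 0], [255, 47, 0, 55, 0], [255, 47, 0, 66, 0], [255, 47, 0, 74, 0], [255, 47, 0, 80, 0], [255, 47, 0, 80, 0]], force=30)

```text
time_s: 12.38
ee_pos: [0.606, 0.0428, 0.0913]
ee_rot: [180.0, -0.0, 19.1]
force: [2.5, 1.0, 2.3]
finger_gap: 0.133
grip_force: 100.1
```

```bash
python3 -c "
from h import *
print(arm.state()['force'],arm.state()['grip_force']);keypts()"
```

```text
[2.4996973  0.99719008 2.29677629] 100.07360755178524
grasp [ 0.0913 -0.0009  0.0853]
side L 27 [-0.0312  0.0039  0.0998] zmax 0.1044 v [-0.005   0.0109]
side L 24 [-0.016   0.0038  0.1013] zmax 0.1061 v [-0.0044  0.0109]
side L 27 [-0.0004  0.0047  0.103 ] zmax 0.108 v [-0.0043  0.0095]
side L 25 [0.0149 0.0038 0.1048] zmax 0.1103 v [-0.0061  0.0098]
side L 26 [0.0288 0.0044 0.1066] zmax 0.1115 v [-0.0037  0.0106]
side L 24 [0.0423 0.0042 0.1077] zmax 0.1124 v [-0.0046  0.0093]
wrist L 413 [ 0.0587 -0.0008  0.1142] zmax 0.1153 v [-0.0076  0.0064]
wrist S 75 [ 0.107  -0.0006  0.0625] r [0.1063 0.108 ] v [-0.0036  0.0021]
wrist S 12 [ 0.1066 -0.0009  0.0705] r [0.1064 0.1072] v [-0.002 -0.   ]
```

arm_command(moves=[[255, 0, 0, 3, 0], [255, 0, 0, 6, 0], [255, 0, 0, 8, 0], [255, 0, 0, 8, 0], [190, 0, 0, 8, 0], [190, 0, 0, 8, 0], [190, 0, 0, 8, 0], [190, 0, 0, 8, 0]], force=30)

```text
time_s: 13.52
ee_pos: [0.6054, 0.0426, 0.0831]
ee_rot: [-180.0, 0.0, 19.1]
force: [0.2, -0.8, 0.1]
finger_gap: 0.254
grip_force: 0.0
```

```bash
python3 -c "
from h import *
print(arm.state()['force'],arm.state()['grip_force'],arm.state()['finger_gap']);keypts()"
```

```text
[ 0.21755605 -0.79911318  0.05460564] 0.0 0.2539365296243059
grasp [ 0.0907 -0.0009  0.0771]
side L 26 [-0.0314  0.0041  0.0983] zmax 0.1022 v [-0.0032  0.0104]
side L 24 [-0.0163  0.0035  0.0981] zmax 0.1031 v [-0.0039  0.0095]
side L 26 [-0.0014  0.0045  0.0984] zmax 0.1036 v [-0.0041  0.0104]
side L 24 [0.0142 0.0042 0.0984] zmax 0.1022 v [-0.0029  0.0098]
side L 25 [0.0289 0.0039 0.0978] zmax 0.1009 v [-0.0036  0.0107]
side L 19 [0.0425 0.0046 0.0979] zmax 0.1018 v [-0.0023  0.0097]
wrist L 596 [0.0537 0.0003 0.1016] zmax 0.1053 v [-0.0067  0.0078]
wrist L 468 [0.062  0.0005 0.1018] zmax 0.1052 v [-0.0065  0.0073]
```

arm_command(moves=[[190, 0, 0, -10, 0], [190, -6, 0, -19, 0], [190, -14, 0, -19, 0], [190, -14, 0, -19, 0], [255, -14, 0, -19, 0], [255, -14, 0, -19, 0], [255, -14, 0, -19, 0], [255, -14, 0, -19, 0]], force=120)

```text
time_s: 14.68
ee_pos: [0.5923, 0.0382, 0.102]
ee_rot: [-180.0, 0.0, 19.1]
force: [0.6, 0.2, 0.4]
finger_gap: -0.0
grip_force: 0.0
```

arm_command(moves=[[255, 0, 0, -15, 0], [255, 0, 0, -35, 0], [255, 0, 0, -60, 0], [255, 0, 0, -70, 0], [255, -16, 0, -70, 0], [255, -31, 0, -70, 0], [255, -31, 0, -70, 0], [255, -31, 0, -70, 0]])

```text
time_s: 15.68
ee_pos: [0.563, 0.0279, 0.1719]
ee_rot: [-180.0, 0.0, 19.1]
force: [-0.1, 0.1, -0.2]
finger_gap: 0.0
grip_force: 0.0
```

```bash
python3 -c "
from h import *
print(arm.state()['force'],arm.state()['grip_force'],arm.state()['finger_gap']);keypts()"
```

```text
[-0.05808307  0.13140602 -0.21256078] 0.0 0.00041422129990355955
grasp [ 0.0459 -0.0008  0.1659]
wrist S 612 [0.073  0.0004 0.1023] r [0.0609 0.0886] v [-0.0057  0.0067]
```

```bash
python3 -c "
from h import *
a=snap('wrist')['pixels'];b=snap('side')['pixels'][110:260,230:420]
b=cv2.resize(b,(507,400),interpolation=cv2.INTER_CUBIC);c=np.hstack([a[:,170:470],b[:,:500]]);cv2.imwrite('pics/m7.png',cv2.cvtColor(c,cv2.COLOR_RGB2BGR))"
```

```text
(no output)
```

View pics/m7.png

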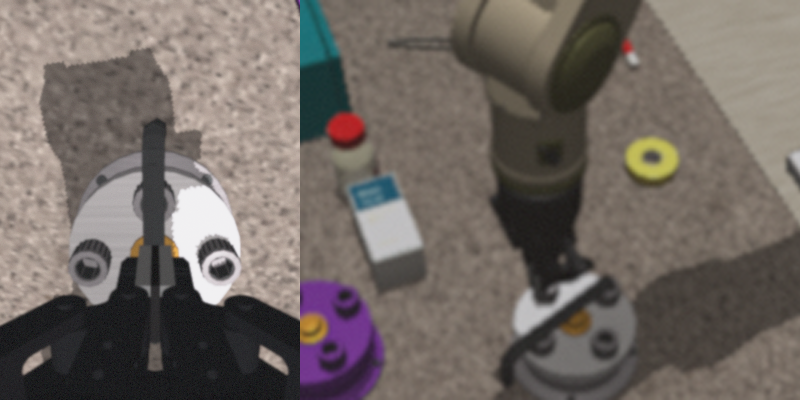

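The left (wrist) view shows the key still lying level over the two heads, with its bend at (155,122) and the shut fingers above it at (150,260). The right (side) view confirms it, with the short arm hanging off the far side at (510,360). The grip missed, so I back off and measure.

arm_command(moves=[[0, -20, 0, -40, 0], [0, -40, 0, -80, 0], [0, -60, 0, -110, 0], [0, -60, 0, -110, 0], [0, -60, 0, -110, 0]])

```text
time_s: 16.55
ee_pos: [0.5066, 0.0083, 0.2819]
ee_rot: [180.0, -0.0, 19.1]
force: [-0.2, -0.3, 0.4]
finger_gap: 0.999
grip_force: 0.0
```

```bash
python3 -c "
from h import *
for n in ('wrist','side','top'):
    s,Q,hs=dark(n,n+'8.png')
    m=(hs<90)&(abs(Q[...,1])<.03)&(Q[...,2]>.092)&(Q[...,2]<.115)&(abs(Q[...,0])<.13)
    w=Q[m]
    for lo in np.arange(-.07,.13,.02):
        b=w[(w[:,0]>=lo)&(w[:,0]<lo+.02)]
        if len(b)>3: print(n,len(b),np.round(b.mean(0),4),np.round(b.min(0),4),np.round(b.max(0),4))
    m=(hs<90)&(abs(Q[...,1])<.03)&(Q[...,2]>.02)&(Q[...,2]<.092)&(Q[...,0]>.068)&(Q[...,0]<.13)
    w=Q[m]
    if len(w): print(n,'short',len(w),np.round(w.mean(0),4),np.round(w.min(0),4),np.round(w.max(0),4))
print(arm.state()['ee_pos'],arm.state()['finger_gap'])
"
```

```text
wrist 171 [-0.0392  0.0025  0.1029] [-0.0494 -0.0064  0.0989] [-0.0301  0.0069  0.1062]
wrist 262 [-0.0203  0.0006  0.103 ] [-0.03   -0.0064  0.0993] [-0.0102  0.0068  0.1059]
wrist 303 [0.0002 0.0006 0.1026] [-0.01   -0.0054  0.0993] [0.01   0.0066 0.1059]
wrist 315 [0.02   0.0003 0.1024] [ 0.0103 -0.0063  0.0991] [0.03   0.0064 0.1055]
wrist 356 [0.0403 0.0004 0.1019] [ 0.03   -0.0063  0.0962] [0.05   0.0079 0.1057]
wrist 367 [0.0598 0.0006 0.1018] [ 0.05   -0.0063  0.0944] [0.0695 0.0079 0.1048]
wrist 391 [0.0799 0.001  0.1007] [ 0.07   -0.0063  0.0937] [0.09   0.0077 0.1053]
wrist 90 [0.0926 0.0005 0.0956] [ 0.0901 -0.0063  0.0923] [0.0972 0.0068 0.1   ]
wrist short 59 [ 0.0958 -0.0011  0.0857] [ 0.0895 -0.008   0.0483] [0.0996 0.0069 0.092 ]
side 33 [-0.0399  0.0039  0.0976] [-0.0494 -0.0046  0.0945] [-0.0307  0.0103  0.1011]
side 32 [-0.0196  0.0048  0.0977] [-0.0287 -0.0042  0.0927] [-0.0102  0.011   0.1038]
side 32 [0.0005 0.0046 0.0977] [-0.0094 -0.0033  0.0931] [0.0098 0.0102 0.1024]
side 30 [0.0203 0.0041 0.0979] [ 0.0103 -0.0043  0.0932] [0.0289 0.0093 0.1015]
side 36 [0.04   0.0042 0.0977] [ 0.0302 -0.0051  0.092 ] [0.0485 0.0107 0.1026]
side 33 [0.0601 0.0042 0.0974] [ 0.0508 -0.0025  0.0947] [0.0692 0.0106 0.1039]
side 32 [0.0796 0.0044 0.0963] [ 0.071 -0.003  0.092] [0.0883 0.0108 0.1019]
side 7 [0.092  0.005  0.0941] [ 0.0902 -0.0016  0.092 ] [0.0945 0.0088 0.0971]
side short 65 [0.0945 0.0046 0.0702] [ 0.0757 -0.0064  0.039 ] [0.1007 0.0107 0.0913]
[0.5063835  0.00848763 0.2811229 ] 1.0025072085982278
```

arm_command(moves=[[175, 14, -1, 50, 0], [175, 14, -1, 100, 0], [175, 14, -1, 145, 0], [175, 14, -1, 160, 0], [175, 14, -1, 172, 0], [175, 14, -1, 172, 0], [230, 14, -1, 172, 0], [230, 14, -1, 172, 0], [230, 14, -1, 172, 0], [230, 14, -1, 172, 0]], force=50)

```text
time_s: 17.95
ee_pos: [0.5193, 0.0137, 0.1105]
ee_rot: [180.0, -0.0, 19.1]
force: [-0.1, 0.3, 0.3]
finger_gap: 0.1
grip_force: 0.0
```

```bash
python3 -c "
from h import *
keypts()"
```

```text
grasp [-1.000e-04  3.000e-04  1.045e-01]
side S 14 [0.0501 0.0108 0.0692] r [0.0378 0.059 ] v [-0.0006  0.017 ]
side S 33 [0.0487 0.0115 0.0818] r [0.0192 0.0598] v [-0.0109  0.018 ]
side S 8 [0.0474 0.0084 0.0901] r [0.0276 0.0561] v [0.0044 0.0101]
wrist L 539 [-0.0432  0.0006  0.1031] zmax 0.1058 v [-0.0062  0.0065]
wrist L 429 [-0.0308  0.0006  0.1032] zmax 0.1056 v [-0.0046  0.0059]
wrist S 69 [ 0.048  -0.0036  0.0876] r [0.0428 0.0594] v [-0.0083  0.009 ]
```

```bash
python3 -c "
from h import *
print(arm.tcp_to_tips, arm.state()['finger_gap'], arm.state()['grip_force'])
s,Q,hs=dark('side')
for v0,v1 in ((.012,.03),(.004,.012),(-.004,.004)):
  for z0 in np.arange(.075,.15,.006):
    m=(abs(Q[...,0])<.04)&(Q[...,1]>v0)&(Q[...,1]<v1)&(Q[...,2]>=z0)&(Q[...,2]<z0+.006)
    w=Q[m];c=s['pixels'][m]
    if len(w)>2: print(v0,round(z0,3),len(w),np.round(w[:,0].min(),3),np.round(w[:,0].max(),3),np.round(w.mean(0),3),c.mean(0).astype(int))
"
```

```text
0.025 0.09610005080801651 0.0
0.012 0.117 4 0.001 0.01 [0.006 0.016 0.12 ] [44 43 42]
0.012 0.123 7 -0.003 0.011 [0.006 0.017 0.126] [42 40 38]
0.012 0.129 5 0.002 0.011 [0.006 0.018 0.131] [38 36 35]
0.012 0.135 5 0.005 0.007 [0.006 0.017 0.138] [35 33 31]
0.012 0.141 4 0.006 0.011 [0.008 0.017 0.144] [37 35 34]
0.004 0.075 20 -0.038 0.039 [-0.007  0.008  0.077] [85 65 39]
0.004 0.081 6 -0.038 0.039 [0.01  0.01  0.085] [78 72 67]
0.004 0.087 17 -0.032 0.035 [0.003 0.009 0.09 ] [78 66 52]
0.004 0.093 30 -0.02 0.039 [0.017 0.008 0.096] [54 49 43]
0.004 0.099 6 0.011 0.025 [0.016 0.006 0.1  ] [43 42 41]
-0.004 0.093 20 0.002 0.039 [ 0.022 -0.     0.098] [52 50 50]
-0.004 0.099 8 0.008 0.037 [0.023 0.001 0.1  ] [48 47 47]
-0.004 0.117 4 0.004 0.01 [ 0.006 -0.002  0.119] [73 71 72]
-0.004 0.123 4 0.004 0.01 [ 0.007 -0.002  0.127] [39 37 35]
-0.004 0.129 4 0.004 0.01 [ 0.006 -0.003  0.133] [34 32 30]
-0.004 0.147 3 0.005 0.01 [ 0.008 -0.002  0.147] [41 40 38]
```

```bash
ls pics/k_wrist*; python3 -c "
from h import *
import glob
snap('wrist','now.png')
fs=sorted(glob.glob('pics/k_wrist*'))
t=[cv2.imread(f) for f in ([f for f in fs if '10.9' in f]+[f for f in fs if '12.' in f]+[f for f in fs if '13.5' in f])]+[cv2.imread('pics/now.png')]
t=[cv2.resize(x[150:400,150:484],(400,300)) for x in t]
cv2.imwrite('pics/m8.png',np.vstack([np.hstack(t[:2]),np.hstack(t[2:4])]))"
```

```text
pics/k_wrist_10.9.png
pics/k_wrist_12.4.png
pics/k_wrist_13.5.png
pics/k_wrist_15.7.png
pics/k_wrist_17.9.png
```

View pics/m8.png

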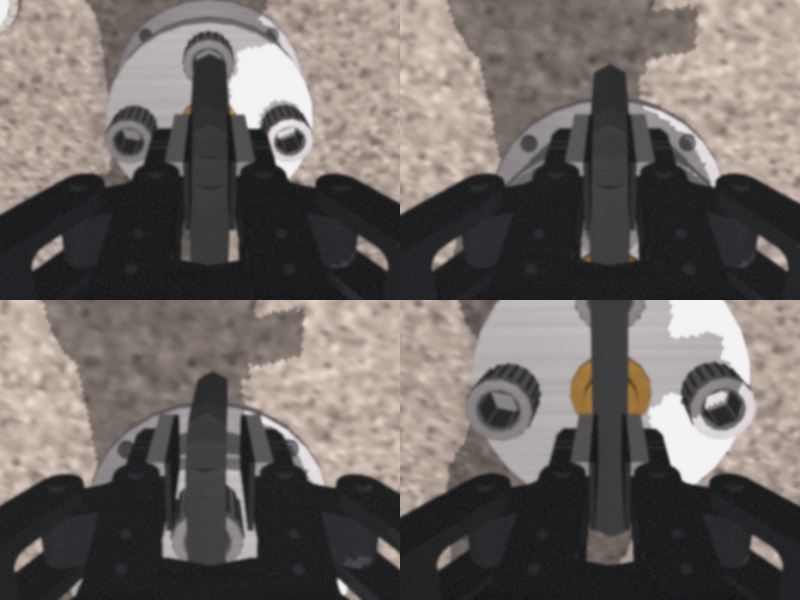

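The four panes show the key between the grey pads in the first two, the pads open around it in the third, and the pads at pane position (585,440) and (637,440) beside the key now. I read the pad depth directly.

```bash
python3 -c "
from h import *
s,Q,hs=dark('wrist')
for v in range(235,330,6):
  print(v,' '.join('%4d'%round(1000*z) if z==z else ' nan' for z in Q[v,284:352:4,2]), '|', ' '.join('%d'%h for h in hs[v,284:352:8]))
print(np.round(1000*Q[265:300:6,300,:2]),arm.state()['ee_pos'])
"
```

```text
235  nan   65   66   70   70   79   79  101  102  104  104  103  103  101   79   80   70 | 181 173 155 157 63 62 66 120 146
241   66   66   66   69   71   71   79  101  102  103  105  103  103  101   79   79   70 | 178 175 157 158 61 64 66 118 152
247   66   66   65   65  118  120  120  119  102  102  104  103  102  119  119  119  119 | 182 185 93 84 57 64 66 76 81
253   65   66   65   65  126  125  125  125  103  104  105  103  103  125  124  125  126 | 179 180 85 80 60 64 65 71 82
259  123  122  123  131  131  131  131  131  101  102  105  104  102  130  132  131  132 | 87 30 81 79 59 66 60 61 81
265  128  128  129  138  137  137  136  137  102  103  103  104  103  136  136  136  136 | 31 37 81 76 56 62 62 46 82
271  134  133  133  141  141  141  142  142  101  103  105  103  103  137  142  141  141 | 35 36 82 68 56 63 66 38 83
277  137  138  137  146  146  145  145  145  102  103  104  103  103  139  145  146  145 | 36 35 81 61 54 65 65 28 84
283  143  142  149  150  150  149  150  146  102  103  105  103  102  139  150  149  149 | 28 60 84 48 57 66 63 30 84
289  157  157  158  15
[... 205 characters left out ...]
66 51 34
301  161  161  162  163  163  159  152  150  102  103  104  103  103  140  151  155  162 | 38 38 33 44 61 62 63 47 30
307  164  165  166  165  nan  160  150  150  103  103  104  104  102  141  150  157  166 | 32 29 31 45 61 61 64 50 32
313  168  169  169  168  167  160  151  150  102  103  104  103  102  141  151  159  168 | 34 30 32 42 62 63 62 47 30
319  171  171  171  172  170  160  152  151  101  104  104  103  103  143  150  159  170 | 32 34 32 43 61 64 64 47 34
325  181  180  181  181  175  160  150  151  101  103  103  104  104  143  151  160  172 | 32 28 30 40 66 68 63 51 32
[[11.  9.]
 [11.  9.]
 [11.  9.]
 [11.  9.]
 [12.  8.]
 [12.  8.]] [0.51922569 0.01380876 0.11013267]
```

The pad tips are really at z≈0.117, about 32 mm above where the TCP value puts them. They were above the key, so I lower by 31 mm and grip again.

arm_command(moves=[[175, 0, 0, 0, 0], [175, 0, 0, 0, 0], [175, 0, 0, 12, 0], [175, 0, 0, 24, 0], [175, 0, 0, 31, 0], [175, 0, 0, 31, 0], [255, 0, 0, 31, 0], [255, 0, 0, 31, 0], [255, 0, 0, 31, 0], [255, 0, 0, 31, 0]], force=80)

```text
time_s: 19.5
ee_pos: [0.5193, 0.0138, 0.0793]
ee_rot: [180.0, -0.0, 19.1]
force: [-0.8, 1.3, -1.4]
finger_gap: 0.142
grip_force: 78.1
```

arm_command(moves=[[255, 0, 0, -15, 0], [255, 0, 0, -35, 0], [255, 0, 0, -55, 0], [255, 0, 0, -72, 0], [255, 0, 0, -72, 0], [255, 0, 0, -72, 0]])

```text
time_s: 20.25
ee_pos: [0.5189, 0.0135, 0.1511]
ee_rot: [180.0, 0.0, 19.1]
force: [-0.6, -0.2, -2.5]
finger_gap: 0.136
grip_force: 78.3
```

```bash
cat >> h.py <<'E'
def meas(zl=(.02,.022)):
    """key: long arm top profile and short arm, heads, in one go"""
    st=arm.state();p=np.array(st['ee_pos']);q=p[:2]-C;rg,vg,zt=q@U,q@V,p[2]
    zk=zt+.016
    print('tcp r,v,z',np.round([rg,vg,zt],4),'F',np.round(st['force'],1),'gap',round(st['finger_gap'],3),'rot',np.round(st['ee_rot'],2),'t',st['time_s'])
    for n in ('wrist','side','top'):
        s,Q,hs=dark(n,f'm_{n}_{st["time_s"]:.1f}.png')
        L=(hs<95)&(abs(Q[...,1]-vg)<.012)&(abs(Q[...,2]-zk)<.03)&(Q[...,0]>rg+.016)&(Q[...,0]<rg+.078)
        w=Q[L]
        if len(w)>10:
            k=np.polyfit(w[:,0],w[:,2],1);k2=np.polyfit(w[:,0],w[:,1],1)
            print(n,'long',len(w),'tilt deg',round(np.degrees(np.arctan(k[0])),2),'z@r+.05',round(np.polyval(k,rg+.05),4),'yawdev',round(np.degrees(np.arctan(k2[0])),2),'v',round(w[:,1].mean(),4))
        S=(hs<95)&(abs(Q[...,1]-vg)<.014)&(Q[...,2]<zk-.012)&(Q[...,2]>max(zk-.062,.091))&(Q[...,0]>rg+.07)&(Q[...,0]<rg+.12)
        w=Q[S]
        if len(w)>8:
            k=np.polyfit(w[:,2],w[:,0],1)
            print(n,'short',len(w),'lean',round(np.degrees(np.arctan(k[0])),2),'mean',np.round(w.mean(0),4),'min',np.round(w.min(0),4),'max',np.round(w.max(0),4))
        bright=(Q[...,2]>.083)&(Q[...,2]<.093)
        k_,l,sts,c=cv2.connectedComponentsWithStats(bright.astype(np.uint8))
        for i in range(1,k_):
            w=Q[l==i]
            if sts[i,4]>25 and np.hypot(*w[:,:2].mean(0))<.07: print(n,'head',sts[i,4],np.round(w.mean(0),4))
E
python3 -c "
from h import *
meas()"
```

```text
tcp r,v,z [-0.0005  0.0002  0.1511] F [-0.6 -0.2 -2.5] gap 0.136 rot [1.7999e+02 2.0000e-02 1.9110e+01] t 20.25
wrist long 6792 tilt deg -1.07 z@r+.05 0.1734 yawdev -0.03 v 0.0003
wrist head 84 [ 0.0472 -0.0122  0.0884]
wrist head 68 [0.0469 0.0132 0.0885]
wrist head 1248 [ 0.0015 -0.0462  0.0882]
wrist head 1222 [0.0011 0.0463 0.0883]
side long 124 tilt deg -1.23 z@r+.05 0.1681 yawdev 0.8 v 0.004
side short 52 lean 0.01 mean [0.0959 0.0049 0.1341] min [ 0.0902 -0.0058  0.106 ] max [0.1003 0.0101 0.155 ]
side head 34 [-0.047   0.0031  0.0853]
side head 45 [0.0471 0.0032 0.085 ]
side head 40 [-0.0011  0.0503  0.0854]
```

arm_command(moves=[[255, -20, 0, 0, 0], [255, -40, 0, 0, 0], [255, -44.5, 0, 0, 0], [255, -44.5, 0, 8, 0], [255, -44.5, 0, 14, 0], [255, -44.5, 0, 14, 0], [255, -44.5, 0, 14, 0]])

```text
time_s: 21.28
ee_pos: [0.4774, -0.0005, 0.137]
ee_rot: [-180.0, 0.0, 19.1]
force: [0.1, -0.3, -2.6]
finger_gap: 0.141
grip_force: 78.2
```

```bash
python3 -c "
from h import *
meas()
s,Q,hs=dark('side')
# image rows across short arm: dark run and head
d=Q
m=(abs(Q[...,1]-.003)<.016)&(Q[...,0]>.025)&(Q[...,0]<.07)&(Q[...,2]>.06)&(Q[...,2]<.15)
vs,us=np.nonzero(m)
g=hs
for v in range(vs.min(),vs.max()+1):
  print(v,us.min(),' '.join('%3d'%x for x in g[v,us.min()-4:us.max()+5]))
"
```

```text
tcp r,v,z [-0.0444  0.0007  0.137 ] F [ 0.1 -0.3 -2.6] gap 0.141 rot [-1.7999e+02  1.0000e-02  1.9150e+01] t 21.275
wrist long 6846 tilt deg -0.92 z@r+.05 0.1594 yawdev -0.18 v 0.0007
wrist head 135 [0.0481 0.0128 0.0886]
wrist head 205 [ 0.0474 -0.0114  0.0886]
wrist head 1613 [0.0005 0.0467 0.0884]
wrist head 1643 [ 0.0009 -0.0465  0.0884]
wrist head 178 [-0.046  -0.0116  0.0885]
wrist head 76 [-0.046   0.0129  0.088 ]
side long 107 tilt deg -1.56 z@r+.05 0.155 yawdev -0.73 v 0.0042
side short 46 lean 2.14 mean [0.0521 0.0057 0.1159] min [ 0.0451 -0.0044  0.0927] max [0.056  0.0105 0.1404]
side head 33 [0.0475 0.0067 0.0858]
side head 43 [0.0002 0.0498 0.0853]
220 313 109 117 126 136 154 174 182 159 109  67  62  62  52  47  44  42  49  71 101 124 133 130 124 120 120
221 313 105 115 128 146 168 185 187 163 115  70  55  56  53  49  46  43  69 111 150 170 171 156 139 124 118
222 313 110 119 138 161 180 191 190 172 129  79  56  55  56  52  48  58  98 146 178 187 184 168 145 125 119
223 313 113 126 153 176 189 194 191 172 129  79  54  54  53  53  65  94 134 168 184 181 166 148 132 120 1
[... 1894 characters left out ...]
  47  50  55  72  97 114 115 117 116 116 117 115 116
242 313 122  99  80  83 110 140 138 108  74  56  53  51  52  58  74  91 106 115 116 114 116 117 117 117 117
243 313 124 108  88  78  87 110 126 118  98  85  77  77  87  98 111 120 120 119 116 116 115 115 116 117 115
244 313 121 110  93  81  78  87 107 114 111 110 114 118 133 149 155 155 147 133 122 117 115 115 116 116 116
245 313 115 108  96  88  79  78  83  94 105 128 148 160 171 183 185 184 174 161 144 129 118 115 116 115 116
246 313 108 104  95  89  83  76  72  76  94 125 155 172 185 192 196 194 189 184 171 150 127 118 117 115 114
247 313 103  98  93  91  87  80  68  66  77  99 127 149 167 180 188 192 193 192 189 173 151 133 125 118 115
```

```bash
cat >> h.py <<'E'
def proj(s,r,v,z):
    p=np.array([*(C+r*U+v*V),z]);T=np.linalg.inv(s['world_from_camera']);c=T[:3,:3]@p+T[:3,3]
    K=np.array([[s['fx'],0,s['cx']],[0,s['fy'],s['cy']],[0,0,1.]])
    return cv2.projectPoints(np.array([[c[0],-c[1],-c[2]]]),np.zeros(3),np.zeros(3),K,np.array(s['dist'],float))[0].ravel()
E
python3 -c "
from h import *
s=snap('side')
for z in (.066,.078,.088,.093,.1,.11,.12,.13): print(z,np.round(proj(s,.0475,0,z),2))
a=proj(s,.0475,0,.088);print('du/dr',proj(s,.0575,0,.088)-a,'du/dv',proj(s,.0475,.01,.088)-a)
"
```

```text
0.066 [319.56 238.73]
0.078 [319.53 236.48]
0.088 [319.5  234.58]
0.093 [319.49 233.62]
0.1 [319.47 232.26]
0.11 [319.44 230.3 ]
0.12 [319.41 228.3 ]
0.13 [319.39 226.28]
du/dr [-2.74066455  2.02066218] du/dv [2.36866894 2.32108743]
```

arm_command(moves=[[255, -2, 0.4, 2, 0], [255, -2, 0.4, 4, 0], [255, -2, 0.4, 5, 0], [255, -2, 0.4, 6, 0], [255, -2, 0.4, 7, 0], [255, -2, 0.4, 7, 0]])

```text
time_s: 22.28
ee_pos: [0.4754, -0.0018, 0.1302]
ee_rot: [180.0, 0.0, 19.1]
force: [-1.7, 0.1, 0.6]
finger_gap: 0.147
grip_force: 78.6
```

arm_command(moves=[[255, -0.6, 0, 0, 0], [255, -1.2, 0, 0, 0], [255, -1.8, 0, 0, 0], [255, -1.8, 0, 0, 0]])

```text
time_s: 22.78
ee_pos: [0.4739, -0.0023, 0.1302]
ee_rot: [-180.0, -0.0, 19.1]
force: [1.2, 0.1, -1.1]
finger_gap: 0.139
grip_force: 78.5
```

```bash
python3 -c "
from h import *
meas()
"
```

```text
tcp r,v,z [-4.830e-02  1.000e-04  1.302e-01] F [ 1.2  0.1 -1.1] gap 0.139 rot [-1.800e+02 -2.000e-02  1.912e+01] t 22.775
wrist long 6929 tilt deg -0.18 z@r+.05 0.1533 yawdev -0.17 v 0.0002
wrist head 223 [0.0476 0.012  0.0887]
wrist head 218 [ 0.0474 -0.0116  0.0886]
wrist head 1781 [ 0.0009 -0.0465  0.0884]
wrist head 1746 [0.0005 0.0466 0.0884]
wrist head 121 [-0.0462  0.0122  0.0885]
wrist head 178 [-0.046  -0.0117  0.0883]
side long 107 tilt deg -0.01 z@r+.05 0.1488 yawdev -0.25 v 0.0037
side short 44 lean 3.43 mean [0.0486 0.0049 0.1129] min [ 0.0402 -0.0018  0.0929] max [0.0537 0.0097 0.1338]
side head 34 [-0.0468  0.0024  0.0853]
side head 35 [0.0483 0.0073 0.085 ]
side head 43 [-0.0005  0.0502  0.0852]
```

arm_command(moves=[[255, 0, 0, 0.7, 0], [255, 0, 0, 1.4, 0], [255, 0, 0, 2, 0], [255, 0, 0, 2, 0]])

```text
time_s: 23.42
ee_pos: [0.4732, -0.0026, 0.1282]
ee_rot: [180.0, 0.1, 19.1]
force: [-2.3, -1.1, 5.1]
finger_gap: 0.136
grip_force: 79.3
```

arm_command(moves=[[255, 0, 0, -1, 0], [255, -0.5, 0, -1, 0], [255, -1, 0, -1, 0], [255, -1.5, 0, -1, 0], [255, -2, 0, -1, 0], [255, -2, 0, -1, 0]])

```text
time_s: 24.18
ee_pos: [0.472, -0.003, 0.1292]
ee_rot: [-180.0, -0.0, 19.1]
force: [0.8, 0.6, 0.8]
finger_gap: 0.141
grip_force: 78.7
```

```bash
python3 -c "
from h import *
meas()
"
```

```text
tcp r,v,z [-0.0503  0.0002  0.1292] F [0.8 0.6 0.8] gap 0.141 rot [-1.800e+02 -1.000e-02  1.913e+01] t 24.175
wrist long 6954 tilt deg 0.42 z@r+.05 0.1528 yawdev -0.11 v 0.0003
wrist head 287 [0.0496 0.011  0.0886]
wrist head 235 [ 0.0471 -0.0116  0.0886]
wrist head 1823 [ 0.0009 -0.0465  0.0884]
wrist head 1778 [0.0006 0.0467 0.0884]
wrist head 128 [-0.0463  0.0123  0.0882]
wrist head 188 [-0.0458 -0.0117  0.0884]
side long 111 tilt deg 1.06 z@r+.05 0.1481 yawdev -1.38 v 0.0038
side short 41 lean 1.99 mean [0.0471 0.0052 0.1114] min [ 0.0409 -0.0051  0.0913] max [0.0506 0.0093 0.1331]
side head 30 [ 0.0002 -0.0475  0.0856]
side head 42 [-0.0472  0.0025  0.0852]
side head 38 [0.0491 0.0058 0.0859]
side head 42 [-0.0003  0.0494  0.0853]
```

```bash
cat >> h.py <<'E'
def sil():
    s,Q,hs=dark('side')
    l=(Q[...,2]>.081)&(Q[...,2]<.092);off=[]
    for r,v in ((-.047,0),(0,.047),(0,-.047)):
        m=l&(np.hypot(Q[...,0]-r,Q[...,1]-v-.0025)<.02);vs,us=np.nonzero(m)
        o=np.array([us.mean(),vs.mean()])-proj(s,r,v,.088);off.append(o)
    print('offs',np.round(off,2).tolist());off=np.mean(off,0)
    g=cv2.GaussianBlur(s['pixels'],(1,1),0).max(-1).astype(float)
    out=[]
    for z in (.1,.105,.11,.115,.12,.125,.13):
        u,v=proj(s,.047,0,z)+off;row=int(round(v));c=int(round(u))
        x=np.arange(c-9,c+10);y=g[row,x];k=np.argmin(y[5:13])+5;lo=y[k]
        L=y[:k+1];R_=y[k:]
        def cross(a):
            hi=a.max();t=(hi+lo)/2;j=np.nonzero(a>t)[0][0];return j-1+(t-a[j-1])/(a[j]-a[j-1])
        le=k-cross(L[::-1]);ri=k+cross(R_)
        out.append((x[0]+(le+ri)/2-u,ri-le))
    out=np.array(out);print('arm centre minus socket axis px',np.round(out.T,2).tolist())
    d=np.median(out[:,0]);print('=> dr mm (dv=0)',round(d/-.274,2))
E
python3 -c "
from h import *
sil();sil()
"
```

```text
offs [[0.69, 1.43], [0.98, 1.28], [-0.24, 0.39]]
arm centre minus socket axis px [[-0.0, 0.14, 0.27, 0.3, 0.3, 0.26, 0.38], [5.64, 5.12, 4.96, 4.84, 4.8, 4.6, 4.68]]
=> dr mm (dv=0) -0.97
offs [[0.73, 1.55], [0.99, 1.29], [-0.32, 0.43]]
arm centre minus socket axis px [[-0.01, 0.15, 0.26, 0.32, 0.31, 0.27, 0.36], [5.55, 5.15, 4.96, 4.84, 4.87, 4.64, 4.63]]
=> dr mm (dv=0) -0.99
```

arm_command(moves=[[255, -0.7, 0, 0, 0], [255, -0.7, 0.5, 0, 0], [255, -0.7, 1, 0, 0], [255, -0.7, 1, 0, 0]])

```text
time_s: 24.92
ee_pos: [0.4713, -0.0041, 0.1291]
ee_rot: [-180.0, 0.0, 19.1]
force: [0.6, 2.1, 0.9]
finger_gap: 0.142
grip_force: 78.8
```

arm_command(moves=[[255, -0.7, -0.5, 0, 0], [255, -0.7, -1, 0, 0], [255, -0.7, -1.6, 0, 0], [255, -0.7, -2, 0, 0], [255, -0.7, -2, 0, 0]])

```text
time_s: 25.55
ee_pos: [0.4701, -0.0028, 0.1292]
ee_rot: [180.0, 0.0, 19.1]
force: [0.3, -2.1, 1.1]
finger_gap: 0.139
grip_force: 78.9
```

```bash
sed -i 's/,(0,-.047)):/):/' h.py; python3 -c "
from h import *
sil();sil();meas()
"
```

```text
offs [[0.52, 1.52], [0.82, 1.18]]
arm centre minus socket axis px [[-0.1, 0.25, 0.51, 0.63, 0.68, 0.68, 0.69], [6.28, 5.6, 4.99, 4.67, 4.61, 4.57, 4.54]]
=> dr mm (dv=0) -2.29
offs [[0.68, 1.5], [0.93, 1.34]]
arm centre minus socket axis px [[-0.2, 0.08, 0.35, 0.51, 0.56, 0.53, 0.54], [6.32, 5.52, 4.92, 4.69, 4.62, 4.56, 4.53]]
=> dr mm (dv=0) -1.85
tcp r,v,z [-0.052   0.001   0.1291] F [ 1.  -0.7  2.1] gap 0.141 rot [1.7999e+02 2.0000e-02 1.9110e+01] t 25.65
wrist long 6973 tilt deg 0.46 z@r+.05 0.1528 yawdev -0.52 v 0.0008
wrist head 686 [0.051  0.0006 0.0887]
wrist head 1827 [ 0.0008 -0.0464  0.0884]
wrist head 1786 [0.0005 0.0467 0.0884]
wrist head 230 [-0.0461 -0.0112  0.0887]
wrist head 94 [-0.0458  0.0126  0.0884]
side long 110 tilt deg 1.25 z@r+.05 0.148 yawdev -1.33 v 0.0044
side short 45 lean 1.41 mean [0.0458 0.0049 0.1136] min [ 0.038  -0.0055  0.0915] max [0.0507 0.0097 0.1331]
side head 32 [ 0.0016 -0.047   0.0855]
side head 36 [-0.0466  0.0026  0.0853]
side head 36 [0.0484 0.0045 0.0865]
side head 44 [-0.      0.0509  0.0857]
```

arm_command(moves=[[255, 0, 0.2, -2, 0], [255, 0, 0.3, -2, 0], [255, 0, 0.3, 0, 0], [255, 0.5, 0.3, 0, 0], [255, 1, 0.3, 0, 0], [255, 1.5, 0.3, 0, 0], [255, 2, 0.3, 0, 0], [255, 2.5, 0.3, 0, 0], [255, 3, 0.3, 0, 0]])

```text
time_s: 26.92
ee_pos: [0.4732, -0.0019, 0.1292]
ee_rot: [180.0, 0.0, 19.1]
force: [-2.1, -0.2, 2.1]
finger_gap: 0.14
grip_force: 78.9
```

arm_command(moves=[[255, 0, 0.4, -2, 0], [255, 0, 0.4, -2, 0], [255, 0, 0.4, 0, 0], [255, -0.5, 0.4, 0, 0], [255, -1, 0.4, 0, 0], [255, -1.5, 0.4, 0, 0], [255, -2, 0.4, 0, 0], [255, -2.5, 0.4, 0, 0], [255, -3, 0.4, 0, 0]])

```text
time_s: 28.05
ee_pos: [0.4705, -0.0032, 0.1292]
ee_rot: [-180.0, -0.0, 19.1]
force: [0.6, 0.3, 0.5]
finger_gap: 0.143
grip_force: 78.7
```

arm_command(moves=[[255, 0, 0.4, -2, 0], [255, 0, 0.4, -2, 0], [255, 0, 0.4, 0, 0], [255, 0.5, 0.4, 0, 0], [255, 1, 0.4, 0, 0], [255, 1.5, 0.4, 0, 0], [255, 2, 0.4, 0, 0], [255, 2.5, 0.4, 0, 0], [255, 3, 0.4, 0, 0]])

```text
time_s: 29.18
ee_pos: [0.4734, -0.0026, 0.1291]
ee_rot: [-180.0, 0.0, 19.1]
force: [-2.1, -0.2, 2.6]
finger_gap: 0.142
grip_force: 79.0
```

```bash
python3 -c "
from h import *
sil();meas()
"
```

```text
offs [[0.31, 1.51], [0.7, 1.32]]
arm centre minus socket axis px [[-0.09, -0.09, -0.03, 0.01, 0.01, -0.03, -0.01], [6.29, 5.64, 5.21, 4.98, 4.8, 4.65, 4.67]]
=> dr mm (dv=0) 0.11
tcp r,v,z [-0.0487  0.      0.1291] F [-1.8 -1.5  3.4] gap 0.143 rot [-180.     -0.     19.13] t 29.225
wrist long 6949 tilt deg 0.34 z@r+.05 0.1527 yawdev -0.12 v 0.0001
wrist head 240 [0.0475 0.0119 0.0887]
wrist head 218 [ 0.0473 -0.0116  0.0886]
wrist head 1772 [0.0005 0.0466 0.0884]
wrist head 1809 [ 0.0009 -0.0465  0.0883]
wrist head 135 [-0.0462  0.0123  0.0883]
wrist head 175 [-0.0459 -0.0118  0.0884]
side long 110 tilt deg 1.82 z@r+.05 0.1482 yawdev -0.54 v 0.0037
side short 45 lean 1.49 mean [0.0482 0.0051 0.1101] min [ 0.0402 -0.0032  0.0911] max [0.0531 0.0091 0.1317]
side head 26 [ 0.0002 -0.0487  0.0855]
side head 37 [-0.0476  0.0029  0.0852]
side head 42 [0.0489 0.0061 0.0862]
side head 45 [-0.0008  0.0496  0.0853]
```

arm_command(moves=[[255, 0.7, 0.6, -2, 0], [255, 0.7, 0.6, 0, 0], [255, 0, 0.6, 0, 0], [255, -0.6, 0.6, 0, 0], [255, -1.2, 0.6, 0, 0], [255, -1.8, 0.6, 0, 0], [255, -2.4, 0.6, 0, 0], [255, -3, 0.6, 0, 0]])

```text
time_s: 30.38
ee_pos: [0.4708, -0.0042, 0.1292]
ee_rot: [180.0, -0.0, 19.1]
force: [1.7, 0.1, 1.2]
finger_gap: 0.14
grip_force: 78.7
```

arm_command(moves=[[255, 0, 0.6, -2, 0], [255, 0, 0.6, 0, 0], [255, 0.6, 0.6, 0, 0], [255, 1.2, 0.6, 0, 0], [255, 1.8, 0.6, 0, 0], [255, 2.4, 0.6, 0, 0], [255, 3, 0.6, 0, 0], [255, 3.6, 0.6, 0, 0]])

```text
time_s: 31.38
ee_pos: [0.4744, -0.0035, 0.1291]
ee_rot: [-180.0, 0.0, 19.1]
force: [-2.9, -1.0, 3.0]
finger_gap: 0.141
grip_force: 79.0
```

arm_command(moves=[[255, 0, 0, -5, 0], [255, -16, -1, -5, 0], [255, -32, -1, -5, 0], [255, -32, -1, -5, 0], [255, -32, -1, -5, 0]])

```text
time_s: 32.0
ee_pos: [0.4441, -0.0131, 0.1343]
ee_rot: [180.0, -0.0, 19.1]
force: [0.2, -0.5, -1.9]
finger_gap: 0.141
grip_force: 78.3
```

Run:
```python
from h import *
s,Q,hs=dark('wrist','w9.png');st=arm.state()
p=np.array(st['ee_pos']);q=p[:2]-C;print('tcp',q@U,q@V,p[2],st['force'])
T=np.array(s['world_from_camera']);cq=T[:2,3]-C;print('cam r,v,z',cq@U,cq@V,T[2,3])
# ring/hole of all heads: pixels with z in .084-.092 within .017 of nominal
for nm,(r,v) in dict(loose=(.047,0),left=(0,.047),right=(0,-.047),near=(-.047,0)).items():
    d=np.hypot(Q[...,0]-r-.0005,Q[...,1]-v)
    ring=(d<.018)&(abs(Q[...,2]-.088)<.0035)
    hole=(d<.012)&(Q[...,2]<.0835)&(Q[...,2]>.05)
    w=Q[ring]
    if len(w)<50: continue
    vs,us=np.nonzero(ring);h=cv2.convexHull(np.stack([us,vs],-1).astype(np.int32))
    e=cv2.fitEllipse(h) if len(h)>5 else None
    print(nm,len(w),'mean',np.round(w.mean(0),4),'r',np.round(np.percentile(w[:,0],[.5,99.5]),4),'v',np.round(np.percentile(w[:,1],[.5,99.5]),4),'ell',np.round(e[0],1),np.round(e[1],1),'hole',hole.sum(), np.round(Q[hole].mean(0),4) if hole.any() else '')
# key: per-row of long arm v edges and the end
vg=q@V;rg=q@U
L=(hs<95)&(abs(Q[...,1]-vg)<.012)&(Q[...,2]>.12)&(Q[...,0]>rg+.016)&(Q[...,0]<rg+.12)
w=Q[L]
for lo in np.arange(rg+.016,rg+.115,.01):
    b=w[(w[:,0]>=lo)&(w[:,0]<lo+.01)]
    if len(b)>5: print(np.round(b.mean(0),4),np.round(np.percentile(b[:,1],[1,99]),4),len(b))
b=w[w[:,0]>rg+.08];print('end max r',np.round(np.percentile(b[:,0],[50,90,98,99.5,100]),4))
vs,us=np.nonzero(L);print('key top row',vs.min(),us[vs==vs.min()],'z there',np.round(Q[vs.min():vs.min()+6,int(us[vs==vs.min()].mean())],4).tolist())
x,y=np.meshgrid(range(640),range(400))
np.set_printoptions(linewidth=250)
a=proj(s,.0475,0,.088).astype(int);print('socket px',a);print(hs[a[1]-18:a[1]+19:2,a[0]-26:a[0]+27:2])
```

```text
tcp -0.07971381319460359 -0.0001543788514412718 0.1342606286690766 [-0.30399845  0.04894006 -1.89682167]
cam r,v,z -0.009782487586622628 -0.00033102395604085125 0.2801740975132421
loose 206 mean [0.0346 0.0001 0.0876] r [0.0327 0.0362] v [-0.0088  0.0087] ell [323.9  -1.2] [19.3 36.5] hole 0 
left 1834 mean [0.0002 0.0466 0.0886] r [-0.0136  0.0137] v [0.033  0.0605] ell [232.8  77.1] [56.1 60. ] hole 693 [0.0008 0.0503 0.0717]
right 1843 mean [ 0.0007 -0.0465  0.0885] r [-0.0134  0.0142] v [-0.0604 -0.0331] ell [415.5  75.6] [55.6 60.1] hole 669 [ 0.0013 -0.0501  0.0717]
near 299 mean [-0.0466 -0.0001  0.0887] r [-0.0556 -0.038 ] v [-0.0145  0.0144] ell [324.4 166.8] [51.5 53.3] hole 0 
[-6.200e-02 -1.000e-04  2.037e-01] [-0.0121  0.0117] 4200
[-4.87e-02  1.00e-04  1.57e-01] [-0.0065  0.007 ] 1014
[-0.0387 -0.      0.1569] [-0.0067  0.0068] 1079
[-2.870e-02 -1.000e-04  1.567e-01] [-0.007   0.0067] 1138
[-1.860e-02 -1.000e-04  1.566e-01] [-0.0066  0.0065] 1188
[-8.600e-03 -1.000e-04  1.564e-01] [-0.0068  0.0067] 1284
[ 1.200e-03 -1.000e-04  1.559e-01] [-0.0067  0.0065] 1290
[ 0.0109 
[... 1751 characters left out ...]
  29  17  23  27  19  24  19  19]
 [ 20  27  26  26  30  24  29  20  29  24  24  25  28  29  21  27  29  31  26  31  30  27  29  28  27  29  24]
 [ 24  35  27  32  31  23  27  31  28  28  26  17  26  32  17  29  28  27  23  27  25  30  28  30  30  23  26]
 [ 29  34  28  30  31  23  28  27  27  29  28  31  27  31  32  26  26  25  27  30  25  30  30  26  24  34  21]
 [ 24  22  26  28  32  25  22  20  27  24  32  26  30  27  27  26  22  29  28  29  16  25  25  27  20  31  24]
 [ 26  34  31  29  24  24  29  29  25  27  30  30  31  18  25  31  30  23  26  32  31  23  32  29  28  14  23]
 [ 28  29  26  30  27  27  29  29  34  26  33  25  32  27  26  26  28  21  26  30  28  21  23  30  33  29  32]]
```

arm_command(moves=[[255, 15, 0, 0, 0], [255, 30, -0.3, 0, 0], [255, 34, -0.3, 0, 0], [255, 34, -0.3, 2, 0], [255, 34, -0.3, 3.5, 0], [255, 34, -0.3, 4.5, 0], [255, 34, -0.3, 5.5, 0], [255, 34, -0.3, 5.5, 0]])

```text
time_s: 33.05
ee_pos: [0.4752, -0.0019, 0.1287]
ee_rot: [180.0, 0.0, 19.1]
force: [-4.6, -1.3, 3.4]
finger_gap: 0.139
grip_force: 79.2
```

arm_command(moves=[[255, 0, 0, -1.5, 0], [255, -0.4, 0, -1, 0], [255, -0.8, 0, -1, 0], [255, -1.2, 0, -1, 0], [255, -1.2, 0, -1, 0]])

```text
time_s: 33.67
ee_pos: [0.4752, -0.0019, 0.1297]
ee_rot: [-180.0, -0.1, 19.1]
force: [-0.4, -0.1, -0.4]
finger_gap: 0.14
grip_force: 78.6
```

arm_command(moves=[[255, 0, 0, 0.7, 0], [255, 0, 0, 1.5, 0], [255, 0, 0, 1.5, 0]])

```text
time_s: 34.05
ee_pos: [0.4746, -0.0021, 0.1282]
ee_rot: [180.0, 0.0, 19.1]
force: [-0.9, 0.0, 2.7]
finger_gap: 0.14
grip_force: 79.0
```

```bash
python3 -c "
from h import *
meas()
" | grep -v head
```

```text
tcp r,v,z [-4.750e-02  1.000e-04  1.282e-01] F [-0.9  0.   2.7] gap 0.14 rot [1.800e+02 1.000e-02 1.913e+01] t 34.05
wrist long 6978 tilt deg 0.75 z@r+.05 0.1521 yawdev -0.02 v 0.0002
side long 111 tilt deg 1.53 z@r+.05 0.1474 yawdev -0.93 v 0.004
side short 36 lean 1.63 mean [0.0504 0.0057 0.1124] min [ 0.0442 -0.0003  0.091 ] max [0.0557 0.0092 0.1318]
```

arm_command(moves=[[255, -0.3, 0, 0.5, 0], [255, -0.3, 0, 1, 0], [255, -0.3, 0.3, 1, 0], [255, -0.3, 0.6, 1, 0]])

```text
time_s: 34.7
ee_pos: [0.4744, -0.0027, 0.1272]
ee_rot: [-180.0, 0.0, 19.1]
force: [-2.8, 1.6, 5.8]
finger_gap: 0.145
grip_force: 79.3
```

arm_command(moves=[[255, 0, -0.4, 0, 0], [255, 0, -0.8, 0, 0], [255, 0, -1.2, 0, 0], [255, 0, -1.2, 0, 0]])

```text
time_s: 35.2
ee_pos: [0.4741, -0.0018, 0.1272]
ee_rot: [180.0, 0.0, 19.1]
force: [-2.1, -1.5, 5.1]
finger_gap: 0.14
grip_force: 79.3
```

```bash
python3 -c "
from h import *
meas()
" | grep -v head
```

```text
tcp r,v,z [-0.0479  0.0006  0.1272] F [-2.1 -1.5  5.1] gap 0.14 rot [1.7999e+02 1.0000e-02 1.9110e+01] t 35.2
wrist long 7009 tilt deg 1.28 z@r+.05 0.1515 yawdev -0.27 v 0.0006
side long 110 tilt deg 2.42 z@r+.05 0.1471 yawdev -1.0 v 0.0042
side short 41 lean 1.76 mean [0.0501 0.0054 0.1132] min [ 0.044  -0.001   0.0927] max [0.0546 0.0093 0.1308]
```

arm_command(moves=[[255, 0, -0.5, -0.5, 0], [255, 0, -0.5, -0.5, 0]])

```text
time_s: 35.6
ee_pos: [0.4741, -0.0012, 0.1277]
ee_rot: [180.0, -0.0, 19.1]
force: [-1.0, -0.3, 3.3]
finger_gap: 0.143
grip_force: 79.1
```

arm_command(moves=[[255, 0, -0.5, 0, 0], [255, 0, -0.5, 0, 0]])

```text
time_s: 35.85
ee_pos: [0.474, -0.0008, 0.1276]
ee_rot: [180.0, -0.0, 19.1]
force: [-0.1, -1.1, 2.8]
finger_gap: 0.143
grip_force: 79.1
```

arm_command(moves=[[255, 0.9, 0, 0, 0], [255, 0.9, 0, 0, 0]])

```text
time_s: 36.1
ee_pos: [0.4742, -0.0006, 0.1276]
ee_rot: [180.0, 0.1, 19.1]
force: [-2.3, -3.2, 5.4]
finger_gap: 0.139
grip_force: 79.3
```

arm_command(moves=[[255, 0, 0.5, 0, 0], [255, 0, 0.5, 0, 0]])

```text
time_s: 36.35
ee_pos: [0.4749, -0.0003, 0.1274]
ee_rot: [-180.0, -0.0, 19.2]
force: [-0.6, 0.5, -2.7]
finger_gap: 0.141
grip_force: 78.2
```

arm_command(moves=[[255, 0, 0.5, 0, 0], [255, 0, 0.5, 0, 0]])

```text
time_s: 36.6
ee_pos: [0.4751, -0.0009, 0.1275]
ee_rot: [-180.0, -0.0, 19.2]
force: [1.3, 1.8, -3.0]
finger_gap: 0.14
grip_force: 78.2
```

arm_command(moves=[[255, 0, 0.5, 0, 0], [255, 0, 0.5, 0, 0]])

```text
time_s: 36.85
ee_pos: [0.4753, -0.0014, 0.1276]
ee_rot: [-180.0, -0.0, 19.2]
force: [1.3, 3.3, -3.5]
finger_gap: 0.141
grip_force: 78.2
```

arm_command(moves=[[255, 0, 0.5, 0, 0], [255, 0, 0.5, 0, 0]])

```text
time_s: 37.1
ee_pos: [0.4755, -0.0019, 0.1277]
ee_rot: [-180.0, -0.0, 19.2]
force: [0.4, 3.7, -3.2]
finger_gap: 0.14
grip_force: 78.3
```

arm_command(moves=[[255, 0, 0.5, 0, 0], [255, 0, 0.5, 0, 0]])

```text
time_s: 37.35
ee_pos: [0.4756, -0.0024, 0.1277]
ee_rot: [-180.0, -0.0, 19.2]
force: [0.7, 5.0, -4.3]
finger_gap: 0.141
grip_force: 78.4
```

arm_command(moves=[[255, 0, 0.5, 0, 0], [255, 0, 0.5, 0, 0]])

```text
time_s: 37.6
ee_pos: [0.4757, -0.0027, 0.1276]
ee_rot: [-180.0, -0.0, 19.2]
force: [-0.3, 5.7, -3.7]
finger_gap: 0.139
grip_force: 78.5
```

It dropped in at v≈+1.5 mm and the far wall now holds it. I recentre and go down.

arm_command(moves=[[255, 0, -1, 0, 0], [255, 0, -2, 0, 0], [255, 0, -2.2, 1, 0], [255, 0, -2.2, 3, 0], [255, 0, -2.2, 3, 0]])

```text
time_s: 38.22
ee_pos: [0.475, -0.0013, 0.1245]
ee_rot: [180.0, 0.0, 19.1]
force: [0.5, 2.5, -1.7]
finger_gap: 0.142
grip_force: 78.5
```

arm_command(moves=[[255, 0, 0, 2, 0], [255, 0, 0, 4, 0], [255, 0, 0, 4, 0]])

```text
time_s: 38.6
ee_pos: [0.475, -0.0011, 0.1205]
ee_rot: [-180.0, 0.0, 19.1]
force: [1.2, 3.2, -1.8]
finger_gap: 0.142
grip_force: 78.5
```

arm_command(moves=[[255, -0.3, -0.7, 2, 0], [255, -0.3, -0.7, 4, 0], [255, -0.3, -0.7, 6, 0], [255, -0.3, -0.7, 6, 0]])

```text
time_s: 39.1
ee_pos: [0.4746, -0.0006, 0.1145]
ee_rot: [-180.0, -0.0, 19.1]
force: [2.1, 1.2, -3.3]
finger_gap: 0.14
grip_force: 78.4
```

arm_command(moves=[[255, 0, 0, 2, 0], [255, 0, 0, 4, 0], [255, 0, 0, 4, 0]])

```text
time_s: 39.48
ee_pos: [0.4745, -0.0005, 0.1105]
ee_rot: [-180.0, 0.0, 19.1]
force: [0.5, 1.8, -2.5]
finger_gap: 0.139
grip_force: 78.5
```

```bash
python3 -c "
from h import *
meas()
" | grep -v head
```

```text
tcp r,v,z [-0.0472  0.0016  0.1105] F [ 0.5  1.8 -2.5] gap 0.139 rot [-1.800e+02  1.000e-02  1.913e+01] t 39.475
wrist long 6864 tilt deg -0.22 z@r+.05 0.1336 yawdev -0.02 v 0.0019
side long 118 tilt deg -0.52 z@r+.05 0.1284 yawdev -0.24 v 0.006
side short 29 lean -4.52 mean [0.0494 0.0067 0.103 ] min [ 0.0383 -0.0026  0.0912] max [0.0542 0.0117 0.1139]
```

arm_command(moves=[[255, 0, -0.3, 0.6, 0], [255, 0, -0.3, 1, 0], [255, 0, -0.3, 1, 0]])

```text
time_s: 40.0
ee_pos: [0.4741, -0.0005, 0.1097]
ee_rot: [180.0, 0.0, 19.1]
force: [-0.5, 0.1, 0.9]
finger_gap: 0.137
grip_force: 78.9
```

```bash
cat >> h.py <<'E'
S=C+.0473*U+.0018*V
def torque():
    s=arm.state();p=np.array(s['ee_pos'])[:2];d=p-S;F=s['force'];M=s['wrist_torque']
    tan=np.array([d[1],-d[0]])/np.hypot(*d)  # clockwise tangent
    ang=np.degrees(np.arctan2(d[1],d[0]))%360
    t=d[0]*F[1]-d[1]*F[0]+M[2]   # moment on tool about screw axis (ccw +): reaction
    print('t',s['time_s'],'z',round(p[0],4),round(s['ee_pos'][2],4),'R',round(np.hypot(*d),4),'phi',round(np.radians(199.3-ang),3),'yaw',round(s['ee_rot'][2],2),'F',np.round(F,1),'Ft',round(F[:2]@tan,2),'Fr',round(F[:2]@d/np.hypot(*d),2),'Mz',round(M[2],2),'torque on screw (cw +)',round(t,2))
E
python3 -c "
from h import *
torque();meas()
" | grep -v head
```

```text
t 40.0 z 0.4741 0.1097 R 0.0948 phi 0.0 yaw 19.12 F [-0.5  0.1  0.9] Ft 0.22 Fr 0.46 Mz 0.06 torque on screw (cw +) 0.04
tcp r,v,z [-0.0475  0.0018  0.1097] F [-0.5  0.1  0.9] gap 0.137 rot [1.7999e+02 3.0000e-02 1.9120e+01] t 40.0
wrist long 6928 tilt deg 0.17 z@r+.05 0.1331 yawdev -0.12 v 0.002
side long 118 tilt deg 0.38 z@r+.05 0.1274 yawdev -0.09 v 0.0059
side short 25 lean -0.74 mean [0.0496 0.0071 0.102 ] min [ 0.0429 -0.0028  0.091 ] max [0.0532 0.0121 0.1133]
```

arm_command(moves=[[255, 0.1, -4.7, -0.3, 0.05], [255, 0.5, -9.4, -0.3, 0.1], [255, 1.1, -14.1, -0.3, 0.15], [255, 1.9, -18.8, -0.3, 0.2], [255, 2.9, -23.4, -0.3, 0.25], [255, 2.9, -23.4, -0.3, 0.25]])

```text
time_s: 40.9
ee_pos: [0.47, 0.0224, 0.11]
ee_rot: [180.0, -0.0, 4.8]
force: [2.7, -3.8, -2.2]
finger_gap: 0.139
grip_force: 78.8
```

```bash
python3 -c "
from h import *
torque()
"
```

```text
t 40.9 z 0.47 0.11 R 0.0939 phi 0.247 yaw 4.84 F [ 2.7 -3.8 -2.2] Ft -4.0 Fr -2.35 Mz 0.34 torque on screw (cw +) 0.71
```

arm_command(moves=[[255, 0.1, -4.7, 0, 0.05], [255, 0.5, -9.4, 0, 0.1], [255, 1.1, -14.1, 0, 0.15], [255, 1.9, -18.7, 0, 0.2], [255, 2.9, -23.3, 0, 0.25], [255, 4.2, -27.8, 0, 0.3], [255, 5.7, -32.3, 0, 0.35], [255, 7.4, -36.7, 0, 0.4], [255, 9.4, -41, 0, 0.45], [255, 11.5, -45.1, 0, 0.5]])

```text
time_s: 42.15
ee_pos: [0.4778, 0.0678, 0.1099]
ee_rot: [180.0, -0.1, -23.9]
force: [4.8, -4.9, -2.8]
finger_gap: 0.141
grip_force: 78.9
```

```bash
python3 -c "
from h import *
torque()
"
```

```text
t 42.15 z 0.4778 0.1099 R 0.0934 phi 0.744 yaw -23.87 F [ 4.8 -4.9 -2.8] Ft -2.58 Fr -6.31 Mz 0.54 torque on screw (cw +) 0.78
```

arm_command(moves=[[255, 1, -4.9, 0, 0.05], [255, 1.7, -9.8, 0, 0.1], [255, 2.4, -14.5, 0, 0.15], [255, 2.4, -14.5, 0, 0.15]])

```text
time_s: 42.65
ee_pos: [0.4849, 0.0808, 0.1098]
ee_rot: [179.9, 0.0, -32.4]
force: [-0.4, -4.3, 0.4]
finger_gap: 0.141
grip_force: 79.0
```

```bash
python3 -c "
from h import *
torque()
"
```

```text
t 42.65 z 0.4849 0.1098 R 0.0932 phi 0.903 yaw -32.45 F [-0.4 -4.3  0.4] Ft -3.85 Fr -1.96 Mz 0.35 torque on screw (cw +) 0.71
```

arm_command(moves=[[255, 0.2, -2.8, 0, 0.03], [255, 0.4, -5.6, 0, 0.06], [255, 0.4, -5.6, 0, 0.06]])

```text
time_s: 43.02
ee_pos: [0.4883, 0.0856, 0.1099]
ee_rot: [180.0, 0.0, -35.9]
force: [-1.7, -3.7, 0.1]
finger_gap: 0.136
grip_force: 79.0
```

```bash
python3 -c "
from h import *
torque()
"
```

```text
t 43.025 z 0.4883 0.1099 R 0.093 phi 0.966 yaw -35.91 F [-1.7 -3.7  0.1] Ft -3.99 Fr -0.82 Mz 0.29 torque on screw (cw +) 0.67
```

arm_command(moves=[[255, 0.1, -1.9, 0, 0.02], [255, 0.2, -3.8, 0, 0.04], [255, 0.2, -3.8, 0, 0.04]])

```text
time_s: 43.4
ee_pos: [0.4907, 0.0886, 0.1099]
ee_rot: [180.0, 0.0, -38.2]
force: [-2.9, -3.4, 0.4]
finger_gap: 0.142
grip_force: 79.0
```

```bash
python3 -c "
from h import *
torque()
"
```

```text
t 43.4 z 0.4907 0.1099 R 0.093 phi 1.007 yaw -38.18 F [-2.9 -3.4  0.4] Ft -4.42 Fr 0.17 Mz 0.29 torque on screw (cw +) 0.7
```

arm_command(moves=[[255, 0, -1, 0, 0.01], [255, 0.1, -2, 0, 0.02], [255, 0.1, -2, 0, 0.02]])

```text
time_s: 43.78
ee_pos: [0.492, 0.0901, 0.1099]
ee_rot: [180.0, 0.0, -39.3]
force: [-4.8, -2.5, 1.7]
finger_gap: 0.139
grip_force: 79.1
```

```bash
python3 -c "
from h import *
torque()
"
```

```text
t 43.775 z 0.492 0.1099 R 0.0929 phi 1.028 yaw -39.32 F [-4.8 -2.5  1.7] Ft -5.01 Fr 2.13 Mz 0.28 torque on screw (cw +) 0.74
```

arm_command(moves=[[255, -0.2, -1, 0, 0.01], [255, -0.4, -2, 0, 0.02], [255, -0.4, -2, 0, 0.02]])

```text
time_s: 44.15
ee_pos: [0.4933, 0.0917, 0.1099]
ee_rot: [180.0, -0.0, -40.5]
force: [-2.7, -3.4, 0.3]
finger_gap: 0.141
grip_force: 78.9
```

```bash
python3 -c "
from h import *
torque()
"
```

```text
t 44.15 z 0.4933 0.1099 R 0.0929 phi 1.05 yaw -40.49 F [-2.7 -3.4  0.3] Ft -4.3 Fr -0.19 Mz 0.24 torque on screw (cw +) 0.64
```

arm_command(moves=[[255, 0, -1, 0, 0.01], [255, 0, -2, 0, 0.02], [255, 0, -2, 0, 0.02]])

```text
time_s: 44.52
ee_pos: [0.4946, 0.0931, 0.1099]
ee_rot: [180.0, -0.0, -41.6]
force: [-3.4, -4.1, -0.1]
finger_gap: 0.144
grip_force: 78.9
```

```bash
python3 -c "
from h import *
torque()
"
```

```text
t 44.525 z 0.4946 0.1099 R 0.0929 phi 1.072 yaw -41.64 F [-3.4 -4.1 -0.1] Ft -5.36 Fr -0.24 Mz 0.21 torque on screw (cw +) 0.7
```

arm_command(moves=[[255, 0, -1, 0, 0.01], [255, 0, -2, 0, 0.02], [255, 0, -2, 0, 0.02]])

```text
time_s: 44.9
ee_pos: [0.4959, 0.0946, 0.1099]
ee_rot: [180.0, -0.0, -42.8]
force: [-2.8, -4.8, -0.1]
finger_gap: 0.135
grip_force: 78.9
```

```bash
python3 -c "
from h import *
torque()
"
```

```text
t 44.9 z 0.4959 0.1099 R 0.093 phi 1.092 yaw -42.79 F [-2.8 -4.8 -0.1] Ft -5.38 Fr -1.23 Mz 0.18 torque on screw (cw +) 0.68
```

arm_command(moves=[[255, 0.1, -1, 0, 0.01], [255, 0.2, -2, 0, 0.02], [255, 0.2, -2, 0, 0.02]])

```text
time_s: 45.28
ee_pos: [0.4972, 0.0959, 0.1099]
ee_rot: [180.0, -0.0, -43.9]
force: [-2.7, -4.2, -0.4]
finger_gap: 0.143
grip_force: 78.9
```

```bash
python3 -c "
from h import *
torque()
"
```

```text
t 45.275 z 0.4972 0.1099 R 0.0929 phi 1.113 yaw -43.93 F [-2.7 -4.2 -0.4] Ft -4.89 Fr -0.95 Mz 0.27 torque on screw (cw +) 0.73
```

arm_command(moves=[[255, 0.1, -1, 0, 0.01], [255, 0.2, -2, 0, 0.02], [255, 0.2, -2, 0, 0.02]])

```text
time_s: 45.65
ee_pos: [0.4986, 0.0973, 0.1098]
ee_rot: [180.0, 0.0, -45.1]
force: [-3.7, -4.3, 0.2]
finger_gap: 0.141
grip_force: 78.9
```

```bash
python3 -c "
from h import *
torque()
"
```

```text
t 45.65 z 0.4986 0.1098 R 0.0929 phi 1.133 yaw -45.08 F [-3.7 -4.3  0.2] Ft -5.64 Fr -0.49 Mz 0.18 torque on screw (cw +) 0.71
```

arm_command(moves=[[255, 0.1, -1, 0, 0.01], [255, 0.2, -2, 0, 0.02], [255, 0.2, -2, 0, 0.02]])

```text
time_s: 46.02
ee_pos: [0.4998, 0.0985, 0.1098]
ee_rot: [179.9, 0.0, -46.2]
force: [-3.8, -4.0, 0.4]
finger_gap: 0.14
grip_force: 79.1
```

```bash
python3 -c "
from h import *
torque()
s=snap('wrist','wz.png');P=cloud(s);hs=s['pixels'].max(-1);st=arm.state();p=np.array(st['ee_pos'])
a=np.radians(st['ee_rot'][2]);u=np.array([np.cos(a),np.sin(a)]);v=np.array([-u[1],u[0]])
q=P[...,:2]-p[:2];r=q@u;w=q@v
m=(hs<95)&(abs(w)<.014)&(P[...,2]>.115)&(P[...,2]<.145)&(r>.016)&(r<.085)
k=np.polyfit(r[m],w[m],1);print('key yaw rel tool deg',np.degrees(k[0]),'off mm',1000*k[1],'z',P[...,2][m].mean())
"
```

```text
t 46.025 z 0.4998 0.1098 R 0.0929 phi 1.152 yaw -46.2 F [-3.8 -4.   0.4] Ft -5.51 Fr -0.35 Mz 0.28 torque on screw (cw +) 0.79
key yaw rel tool deg 0.4700937299060676 off mm 0.3412991521217211 z 0.13315692681062477
```

arm_command(moves=[[255, 0.1, -1, 0, 0.01], [255, 0.2, -2, 0, 0.02], [255, 0.2, -2, 0, 0.02]])

```text
time_s: 46.45
ee_pos: [0.5009, 0.0996, 0.1097]
ee_rot: [179.9, 0.0, -47.3]
force: [-4.8, -5.3, 2.5]
finger_gap: 0.143
grip_force: 79.4
```

```bash
python3 -c "
from h import *
torque()"
```

```text
t 46.45 z 0.5009 0.1097 R 0.093 phi 1.169 yaw -47.32 F [-4.8 -5.3  2.5] Ft -7.08 Fr -0.7 Mz 0.37 torque on screw (cw +) 1.03
```

arm_command(moves=[[255, 0.1, -1, 0, 0.01], [255, 0.1, -2, 0, 0.02], [255, 0.1, -2, 0, 0.02]])

```text
time_s: 46.82
ee_pos: [0.5021, 0.1007, 0.1096]
ee_rot: [179.8, 0.1, -48.5]
force: [-5.4, -5.5, 1.8]
finger_gap: 0.142
grip_force: 79.6
```

```bash
python3 -c "
from h import *
torque()"
```

```text
t 46.825 z 0.5021 0.1096 R 0.093 phi 1.187 yaw -48.46 F [-5.4 -5.5  1.8] Ft -7.73 Fr -0.56 Mz 0.57 torque on screw (cw +) 1.29
```

arm_command(moves=[[255, 0.1, -1, 0, 0.01], [255, 0.1, -2, 0, 0.02], [255, 0.1, -2, 0, 0.02]])

```text
time_s: 47.2
ee_pos: [0.5033, 0.1018, 0.1095]
ee_rot: [179.8, 0.1, -49.6]
force: [-6.2, -5.8, 1.8]
finger_gap: 0.139
grip_force: 80.0
```

```bash
python3 -c "
from h import *
torque()"
```

```text
t 47.2 z 0.5033 0.1095 R 0.0931 phi 1.204 yaw -49.58 F [-6.2 -5.8  1.8] Ft -8.53 Fr -0.41 Mz 0.73 torque on screw (cw +) 1.52
```

arm_command(moves=[[255, 0.1, -1, 0, 0.01], [255, 0.1, -2, 0, 0.02], [255, 0.1, -2, 0, 0.02]])

```text
time_s: 47.58
ee_pos: [0.5046, 0.1028, 0.1095]
ee_rot: [179.8, 0.1, -50.7]
force: [-7.6, -5.7, 2.3]
finger_gap: 0.139
grip_force: 80.5
```

```bash
python3 -c "
from h import *
torque()"
```

```text
t 47.575 z 0.5046 0.1095 R 0.0931 phi 1.221 yaw -50.71 F [-7.6 -5.7  2.3] Ft -9.49 Fr 0.45 Mz 0.73 torque on screw (cw +) 1.62
```

arm_command(moves=[[255, 0, -1, 0, 0.01], [255, 0, -2, 0, 0.02], [255, 0, -2, 0, 0.02]])

```text
time_s: 47.95
ee_pos: [0.5057, 0.1039, 0.1094]
ee_rot: [179.7, 0.1, -51.8]
force: [-8.6, -6.9, 2.3]
finger_gap: 0.143
grip_force: 81.1
```

```bash
python3 -c "
from h import *
torque()"
```

```text
t 47.95 z 0.5057 0.1094 R 0.0931 phi 1.238 yaw -51.84 F [-8.6 -6.9  2.3] Ft -11.01 Fr -0.08 Mz 0.94 torque on screw (cw +) 1.97
```

arm_command(moves=[[255, 0, -0.2, 0, 0], [255, 0, -0.2, 0, 0]])

```text
time_s: 48.2
ee_pos: [0.5058, 0.1039, 0.1094]
ee_rot: [179.7, 0.1, -51.8]
force: [-8.7, -6.9, 1.3]
finger_gap: 0.143
grip_force: 81.0
```

```bash
python3 -c "
from h import *
torque();snap('top');torque();snap('top');torque()"
```

```text
t 48.2 z 0.5058 0.1094 R 0.0932 phi 1.239 yaw -51.84 F [-8.7 -6.9  1.3] Ft -11.09 Fr -0.0 Mz 0.93 torque on screw (cw +) 1.96
t 48.25 z 0.5058 0.1094 R 0.0931 phi 1.239 yaw -51.84 F [-7.9 -7.8  2. ] Ft -11.01 Fr -1.23 Mz 0.95 torque on screw (cw +) 1.98
t 48.3 z 0.5058 0.1094 R 0.0932 phi 1.239 yaw -51.84 F [-7.9 -7.9  1.8] Ft -11.13 Fr -1.34 Mz 0.95 torque on screw (cw +) 1.98
```

arm_command(moves=[[255, 0, 1.5, 0, -0.015], [255, 0, 3, 0, -0.03], [255, 0, 4.5, 0, -0.045], [255, 0, 4.5, 0, -0.045]])

```text
time_s: 48.8
ee_pos: [0.5033, 0.1016, 0.1097]
ee_rot: [179.8, 0.1, -49.3]
force: [-6.0, -5.2, 1.6]
finger_gap: 0.143
grip_force: 79.6
```

```bash
python3 -c "
from h import *
torque()"
```

```text
t 48.8 z 0.5033 0.1097 R 0.093 phi 1.202 yaw -49.3 F [-6.  -5.2  1.6] Ft -7.96 Fr -0.08 Mz 0.55 torque on screw (cw +) 1.29
```

arm_command(moves=[[255, 0, 1.5, 0, -0.015], [255, 0, 3, 0, -0.03], [255, 0, 4.5, 0, -0.045], [255, 0, 4.5, 0, -0.045]])

```text
time_s: 49.3
ee_pos: [0.5008, 0.0992, 0.1099]
ee_rot: [179.9, 0.0, -46.8]
force: [-4.1, -2.7, 1.6]
finger_gap: 0.14
grip_force: 79.1
```

```bash
python3 -c "
from h import *
torque()"
```

```text
t 49.3 z 0.5008 0.1099 R 0.0928 phi 1.165 yaw -46.77 F [-4.1 -2.7  1.6] Ft -4.82 Fr 0.81 Mz 0.16 torque on screw (cw +) 0.6
```

Torque is eased to 0.6 N m. Next I open the gripper and lift clear.

arm_command(moves=[[205, 0, 0, 0, 0], [190, 0, 0, 0, 0], [140, 0, 0, 0, 0], [140, 0, 0, 0, 0], [140, 0, 0, 0, 0], [140, 0, 0, -10, 0], [140, 0, 0, -30, 0], [140, 0, 0, -60, 0], [140, 0, 0, -110, 0], [140, 0, 0, -110, 0]])

```text
time_s: 50.55
ee_pos: [0.5035, 0.0999, 0.2239]
ee_rot: [-179.6, -0.2, -46.8]
force: [-0.4, -0.2, -0.4]
finger_gap: 0.45
grip_force: 0.0
```

```bash
python3 -c "
from h import *
torque()
for n in ('wrist','side','top'):
    s,Q,hs=dark(n,n+'end.png')
    P=cloud(s);d=P[...,:2]-S;a=np.radians(-46.8);u=np.array([np.cos(a),np.sin(a)]);v=np.array([-u[1],u[0]])
    r=d@u;w=d@v
    m=(hs<95)&(abs(w)<.02)&(r<.02)&(r>-.16)&(P[...,2]>.1)&(P[...,2]<.145)
    if m.sum()>20:
        k=np.polyfit(r[m],P[...,2][m],1);k2=np.polyfit(r[m],w[m],1);print(n,m.sum(),'r',r[m].min(),r[m].max(),'tilt',np.degrees(np.arctan(k[0])),'z at socket',k[1],'yaw',np.degrees(k2[0]),'w0',k2[1])
"
```

```text
t 50.55 z 0.5035 0.2239 R 0.0915 phi 1.191 yaw -46.77 F [-0.4 -0.2 -0.4] Ft -0.39 Fr 0.11 Mz 0.08 torque on screw (cw +) 0.12
wrist 3646 r -0.14707294837884113 0.006100931482187629 tilt 3.536663885610268 z at socket 0.1304135892219516 yaw 7.345186404339802 w0 -3.924890057626816e-05
side 275 r -0.1462615321129337 0.0005295084783702687 tilt 2.8214936651749682 z at socket 0.12380743779882755 yaw 8.225499689030999 w0 0.0038995395448088886
top 203 r -0.14507068043928908 0.006536895576037401 tilt 3.1363569471386854 z at socket 0.1276592801588833 yaw 5.8180799853135055 w0 -0.0034843808369743553
```

arm_command(moves=[[140, 0, 0, -40, 0], [140, 0, 0, -60, 0], [140, 0, 0, -60, 0], [140, 0, 0, -60, 0]])

```text
time_s: 51.2
ee_pos: [0.5007, 0.0993, 0.2786]
ee_rot: [179.9, 0.1, -46.8]
force: [-0.1, -0.1, -0.4]
finger_gap: 0.454
grip_force: 0.0
```

```bash
python3 -c "
from h import *
print(arm.state()['time_s'],arm.job_done())"
```

```text
the job is handed in; nothing more can be done
51.2 None
```

The job is handed in at 51.2 s, verdict not shown: the key is flipped with its short arm about 20 mm down in the socket, the screw felt on its stop at about 1.97 N m by the wrist force, and the key let go.

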